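# Make up two sampling kits

## Robot

A 6-joint arm with a two-finger parallel gripper is mounted at the origin on a cart in front of the work surface, level with it; the furniture and walls round the work are solid. World frame = base frame: x ahead of the robot, y to its left, z up, the work surface at z = 0. Lengths are in m, angles in rad, forces in N, time in s.
With the tool pointing down it reaches from about 0.275 to 0.75 m from the base axis. Payload 10.2 kg.
Tool frame: the origin (TCP) lies at the centre of the arm's flange, where the gripper is bolted on; the fingertips stand 166 mm ahead of it and the grasp point (between the pads) lies 147 mm ahead of it; z points along the fingers, y is the direction in which the jaws open and shut (so a half turn about z gives the same grasp; the last joint's range is limited). The gripper opens to 88 mm and grips with 3 to 60 N. Pads are 18 mm wide; open, the fingers measure 123 mm over their backs; the gripper's body (75 mm by 187 mm) begins 45 mm behind the grasp point.
Start: joints at [-1.348, 0.313, 1.498, -0, 1.331, -0.223], TCP at [0.226, -0.474, 0.405] pointing down, gripper open.
Joint ranges: [-2.94, 2.94], [-0.97, 2.17], [0.19, 2.56], [-1.23, 4.37], [0.02, 3.11], [-2.88, 2.88]. Speed limits (rad/s): [2.39, 2.39, 3.01, 3.14, 3.14, 3.14].

## Interface

Orientations are given as a unit quaternion [w, x, y, z].
In Python, from bench import get_state, camera, calibration, sign_off, outline_of, landmark_of gives the robot as it stands.
- The arm moves only by the tool servo_tool, never from a script. Its argument "rows" is one flat list of numbers, 7 for each row, row after row: the shift along the tool's x, y, z in cm, then the turn, a rotation vector about the tool's x, y, z in degrees, then the opening, from 0 (shut) to 1 (fully open). In form: [x, y, z, rx, ry, rz, gripper, x, y, z, rx, ry, rz, gripper, ...]. A call has 1 to 12 rows; each row shifts and turns the commanded pose from where the row before left it, along the tool's axes as they then stand; what a row does not reach is not made up. A row lasts 1/8 s, in which the tool goes at most 62.5 mm and 10.7 degrees, less where a joint would pass 70% of its speed; a pose out of reach is approached as far as the arm can. A call with a gripper value outside its range is refused whole. The fingers move at their own pace and stop on an object; "force" is the grip in N (left out, the last holds). Time passes only in rows, so rows that do not move let the fingers close. It gives the time, the measured TCP pose, the force and the opening at its end, in the units of the state.
- get_state(): the state, without advancing time (a new reading comes with each control period).
- camera(name): name is "scene" or "top" or "wrist"; returns the picture (384x512x3 uint8, blue, green, red); there is no depth.
- calibration(name): a dict with "fx", "fy", "cx", "cy" (pixels), "distortion" ([k1, k2, p1, p2, k3] as OpenCV has them; the pictures are not rectified), "R" (3x3) and "t" (3): a world point X has camera coordinates R X + t; the wrist camera has in their place "tool_from_camera" (4x4, takes a point from camera to tool coordinates, whose origin is the TCP and whose axes are the flange's). Camera axes: x right, y down, z forward; pixel columns grow to the right and rows downward; lengths in m; the calibration is good to about 2 mm. A picture is of the moment at which its call begins: read the wrist's pose just before it. calibration takes no time and is no camera call.
- sign_off(): hands the job in, once; it reports no verdict.
Trained networks look in the newest picture that a camera, given by its name, has taken for a name from the list of things; names that differ only in an ending like _2 or _b are one class to them, and where a whole thing is asked for, a point or a joint stands for the part that bears it (a point fixed in the world has none). Each returns a list of dicts, best first, with "score" (0 to 1); they miss things now and then, are a little off and sometimes report something else, mostly with a low value. They report only what shows in the picture. A call takes as long as a camera call.
- outline_of(camera, query): "pixels" (384x512 bool, what is visible of it) and "box" ([left, top, right, bottom] in pixels, round what is visible of it).
- landmark_of(camera, query): "location" ([row, column] in pixels: a listed point, or the origin of a listed thing).
The state is a dict: "clock": time; "joint_positions": joint angles; "qvel": joint speeds; "joint_efforts": joint torques, N m; "ee_pos": TCP position; "eef_rot": TCP orientation; "wrist_force": force on the tool from outside, world axes, zero at the start; "torque": the same for the moment, N m; "grip_width": opening from 0.0 (shut) to 1.0 (fully open).
Only numpy, scipy, OpenCV 4.12 (cv2) and the standard library are available. Lean on these libraries where they do the work, as an engineer would, in place of code of your own. Each camera call takes 0.05 s, during which the arm holds its last target.

## Task

Make up the two kits from the stock on the worktop, everything standing upright and fully down in its own pocket: in the tray with a round well put the tall bottle in the round well and one of the two short wide bottles in the square well; in the other tray put the timer in the oblong pocket and the other short wide bottle in the square well. Leave the slim narrow-necked bottle, which is not needed, standing where it is, and keep the arm off the tall stack of cartons.

Things in the scene. Friction and masses are not known exactly. Their poses are not given: they have to be found in the camera images.
- tray_two_wells: flat steel kit tray, 86 x 160 mm, with two lipped wells, one round and one square. Round well: inner diameter 70 mm, centre at x 0, y +39 mm of the tray. Square well: inner 70 x 70 mm, centre at x 0, y -39 mm. Pocket floors 5 mm, lips 13 mm above the worktop, lips 3 mm thick. Heavy, does not shift; stands left or, between 150 mm high bottles, right. Origin: centre of its underside; z up.
- tray_oblong: flat steel kit tray, 102 x 146 mm, with two lipped pockets, one oblong and one square. Oblong pocket: inner 90 mm along the tray's x by 56 mm along its y, centre at x 0, y +39 mm of the tray. Square well: inner 70 x 70 mm, centre at x 0, y -32 mm. Pocket floors 5 mm, lips 13 mm above the worktop, lips 3 mm thick. Heavy, does not shift; stands left or, between 150 mm high bottles, right. Origin: centre of its underside; z up.
- tall_bottle: tall white bottle with a white cap, standing upright; 125 mm high, body 54 mm in diameter up to about 75 mm, visibly sloping in above that (but solid at 54 mm up to 96 mm), cap 30 mm in diameter from 96 to 125 mm; about 0.16 kg. Origin: centre of its underside; z up along its axis.
- short_bottle_1: short, wide, off-white bottle with a white ribbed screw cap, standing upright; 78 mm high, body 52 mm in diameter up to 56 mm, cap 40 mm in diameter from 56 to 78 mm; about 0.1 kg. There are two alike (short_bottle_1 and short_bottle_2), and either may go in either tray. Origin: centre of its underside; z up along its axis.
- short_bottle_2: short, wide, off-white bottle with a white ribbed screw cap, standing upright; 78 mm high, body 52 mm in diameter up to 56 mm, cap 40 mm in diameter from 56 to 78 mm; about 0.1 kg. There are two alike (short_bottle_1 and short_bottle_2), and either may go in either tray. Origin: centre of its underside; z up along its axis.
- timer: countdown timer, a white box standing upright with a grey display on its leaning front; 72 mm wide along its y, 62 mm high, at its foot 36 mm deep along its x (-17 to +19 mm), front facing its -x, back upright; about 0.07 kg. Grip it across its depth; in its pocket it may face either way. Origin: middle of its underside; z up.
- slim_bottle: slim white bottle with a narrow white cap, not needed; 100 mm high, body 45 mm in diameter up to 78 mm, cap 25 mm in diameter; about 0.1 kg. Origin: centre of its underside; z up along its axis.
- white_boxes: tall stack of white cartons, fixed, an obstacle for the arm behind the left-hand work; 630 mm high, its front up to 150 mm from the origin towards its -x, its sides up to 190 mm from it along its y. Origin: middle of its underside; z up.

How it is judged:
By the outcome, as a careful person would: the job done as asked, in the order asked, and still so for the second after the job is handed in, with the robot touching nothing.
It also fails if it takes over 128 s, if anything falls off the work surface, if the arm or the gripper's body presses on something with over 40 N, if the wrist force passes 120 N, or if a joint passes its speed limit or range.

## Working session

There is one attempt and no reset: what is moved stays moved. The work goes in short steps, Python scripts to look and compute and a tool call to move; the robot and the scene stay as the last step left them, time stands still between calls to the robot, and variables do not carry over. Pictures are saved under pics/ and viewed, and the job is handed in when it is done.

Besides the shell and the picture viewer there is one more tool, called after "Call:" in YAML: its name, and indented under it one key for each argument. servo_tool: Moves the arm, as the interface text tells. Its arguments: {"type":"object","properties":{"rows":{"type":"array"},"force":{"type":"number"}},"required":["rows"]}

```bash
ls; mkdir -p pics; python3 - <<'E'
from bench import *
import cv2
s=get_state();print(s)
for n in("scene","top","wrist"):
    cv2.imwrite(f"pics/{n}0.png",camera(n)); c=calibration(n);print(n,c)
E
```

```text
pics
{'clock': 0.0, 'joint_positions': array([-1.34839830e+00,  3.13439192e-01,  1.49845775e+00, -2.88597292e-05,
        1.33101747e+00, -2.23386801e-01]), 'qvel': array([-0.0017553 , -0.00042008, -0.00123096,  0.00049407,  0.00072748,
       -0.00114037]), 'joint_efforts': array([ 9.06067035e-04, -4.02216589e+01, -2.52265817e+01,  6.95089158e-02,
        3.53404332e-02, -1.04739452e-04]), 'ee_pos': array([ 0.22634487, -0.47364992,  0.40415868]), 'eef_rot': array([-6.60884769e-04,  9.75261185e-01,  2.21054709e-01, -1.36880347e-05]), 'wrist_force': array([ 0.03974262,  0.17629384, -0.27476344]), 'torque': array([-0.04312563, -0.03157322, -0.03065986]), 'grip_width': 0.9997192149722871}
scene {'fx': 384.8502371419712, 'fy': 384.8502371419712, 'cx': 253.05587875327527, 'cy': 196.4806347056413, 'distortion': array([-0.09114698,  0.        ,  0.        ,  0.        ,  0.        ]), 'R': array([[-0.85106142, -0.52494997,  0.01104482],
       [-0.45072456,  0.719612  , -0.52821014],
       [ 0.26933591, -0.45451744, -0.84904185]]), 't': array([0.45605449, 0.25421603, 1.17070493])}
top {'fx
[... 244 characters left out ...]
[-0.98965668,  0.02327398, -0.14155555],
       [ 0.1417271 ,  0.00588637, -0.98988827]]), 't': array([0.00820448, 0.53237694, 1.43955011])}
wrist {'fx': 301.35672726287186, 'fy': 301.35672726287186, 'cx': 255.5320984679863, 'cy': 187.80540251112123, 'distortion': array([-0.00785206,  0.        ,  0.        ,  0.        ,  0.        ]), 'tool_from_camera': array([[-6.07181910e-04, -9.64563666e-01, -2.63849513e-01,
         6.82182823e-02],
       [ 9.99999703e-01, -4.60214779e-04, -6.18819693e-04,
         2.23356162e-04],
       [ 4.75463547e-04, -2.63849810e-01,  9.64563659e-01,
         2.05980117e-02],
       [ 0.00000000e+00,  0.00000000e+00,  0.00000000e+00,
         1.00000000e+00]])}
```

View pics/scene0.png

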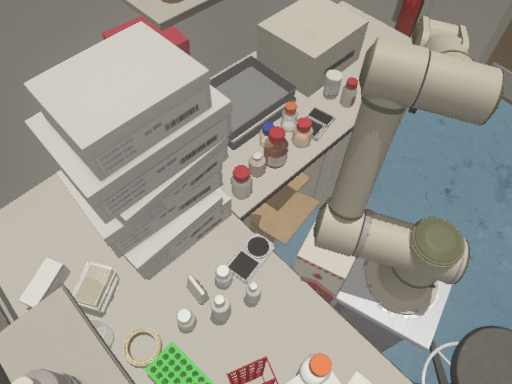

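View pics/top0.png

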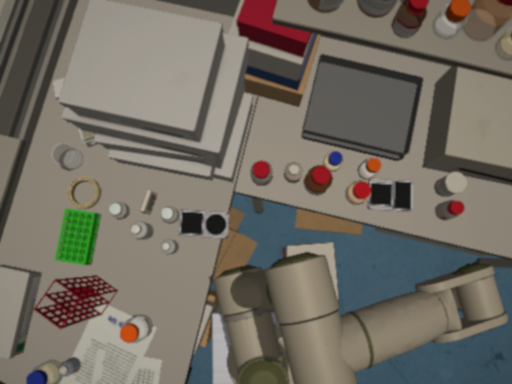

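```bash
python3 - <<'E'
from bench import *
for cam in("top","scene"):
  for q in ("tray_two_wells","tray_oblong","tall_bottle","short_bottle_1","timer","slim_bottle","white_boxes"):
    for d in landmark_of(cam,q)[:3]: print(cam,q,"L",round(d["score"],2),d["location"])
    for d in outline_of(cam,q)[:3]: print(cam,q,"O",round(d["score"],2),d["box"])
E
```

```text
top tray_two_wells L 0.84 [222.7, 204.9]
top tray_two_wells L 0.38 [210.3, 118.9]
top tray_two_wells O 0.61 [178.6, 211.3, 227.1, 239.4]
top tray_oblong L 0.95 [197.6, 393.5]
top tall_bottle L 0.25 [211.4, 120.0]
top tall_bottle O 0.84 [130.4, 222.5, 152.2, 239.3]
top short_bottle_1 L 0.68 [210.7, 119.3]
top short_bottle_1 L 0.56 [214.6, 167.8]
top short_bottle_1 O 0.78 [158.7, 205.0, 179.4, 221.2]
top short_bottle_1 O 0.55 [108.7, 201.9, 129.8, 220.1]
top timer L 0.78 [201.4, 151.7]
top timer O 0.83 [141.4, 190.3, 159.6, 214.7]
top slim_bottle L 0.74 [245.8, 171.7]
top slim_bottle L 0.38 [193.1, 391.8]
top slim_bottle O 0.7 [161.5, 241.1, 176.7, 256.7]
top white_boxes L 0.34 [245.4, 172.6]
scene tray_two_wells L 0.71 [260.6, 253.0]
scene tray_two_wells O 0.65 [229.3, 234.4, 274.7, 286.0]
scene tray_oblong L 0.76 [122.7, 318.5]
scene tray_oblong O 0.73 [308.4, 106.4, 333.0, 142.4]
scene tall_bottle L 0.63 [308.7, 220.6]
scene tall_bottle L 0.59 [320.9, 186.8]
scene tall_bottle L 0.43 [278.8, 224.3]
scene tall_bottle O 0.59 [209.6, 292.9, 231.4, 319.7]
scene tall_bottle O 0.47 [248.0, 282.4, 260.2, 306.8]
scene short_bottle_1 L 0.85 [281.9, 224.1]
scene short_bottle_1 L 0.82 [323.3, 188.4]
scene short_bottle_1 O 0.83 [177.3, 309.2, 195.6, 332.4]
scene short_bottle_1 O 0.56 [214.2, 266.4, 231.3, 286.9]
scene timer L 0.8 [290.1, 196.7]
scene timer L 0.15 [279.5, 224.6]
scene timer O 0.75 [183.3, 272.0, 210.0, 305.8]
scene slim_bottle L 0.6 [294.4, 252.7]
scene slim_bottle O 0.81 [249.0, 284.7, 261.2, 304.9]
```

```bash
cat > h.py <<'E'
from bench import *
import numpy as np, cv2
from scipy.spatial.transform import Rotation as Rn
def RT(s,c):
    if 'R' in c: return np.array(c['R']),np.array(c['t'])
    w=s['eef_rot'];Rw=Rn.from_quat([w[1],w[2],w[3],w[0]]).as_matrix()
    T=np.array(c['tool_from_camera']);Rc=Rw@T[:3,:3];p=Rw@T[:3,3]+s['ee_pos']
    return Rc.T,-Rc.T@p
def K(c):return np.array([[c['fx'],0,c['cx']],[0,c['fy'],c['cy']],[0,0,1]])
def back(uv,z,cam,s=None):
    c=calibration(cam);R,t=RT(s,c)
    n=cv2.undistortPoints(np.array([[uv]],float),K(c),np.array(c['distortion']))[0,0]
    d=R.T@np.array([n[0],n[1],1]);o=-R.T@t
    return o+d*(z-o[2])/d[2]
def proj(X,cam,s=None):
    c=calibration(cam);R,t=RT(s,c)
    return cv2.projectPoints(np.array(X,float).reshape(-1,3),cv2.Rodrigues(R)[0],t,K(c),np.array(c['distortion']))[0][:,0]
E
python3 - <<'E'
from h import *
for nm,t,sc,z in (("two",(204.9,222.7),(253,260.6),0),("obl",(393.5,197.6),(318.5,122.7),0),("sb1",(119.3,210.7),(188.4,323.3),0),("sb2",(167.8,214.6),(224.1,281.9),0),("timer",(151.7,201.4),(196.7,290.1),0),("slim",(171.7,245.8),(252.7,294.4),0),("tall",(141,231),(220.6,308.7),0)):
    print(nm,back(t,z,"top").round(3),back(sc,z,"scene").round(3))
a=cv2.imread("pics/top0.png");cv2.imwrite("pics/t1.png",cv2.resize(a[175:275,90:240],None,fx=5,fy=5,interpolation=2));cv2.imwrite("pics/t2.png",cv2.resize(a[130:240,330:480],None,fx=5,fy=5,interpolation=2))
a=cv2.imread("pics/scene0.png");cv2.imwrite("pics/s1.png",cv2.resize(a[225:345,160:290],None,fx=5,fy=5,interpolation=2)[:600])
E
```

```text
two [0.436 0.177 0.   ] [ 0.42   0.188 -0.   ]
obl [ 0.504 -0.441  0.   ] [ 0.505 -0.441  0.   ]
sb1 [0.481 0.459 0.   ] [0.476 0.452 0.   ]
sb2 [0.465 0.299 0.   ] [0.458 0.293 0.   ]
timer [0.51  0.352 0.   ] [0.513 0.359 0.   ]
slim [0.363 0.286 0.   ] [0.364 0.281 0.   ]
tall [0.413 0.386 0.   ] [0.421 0.367 0.   ]
```

View pics/t1.png

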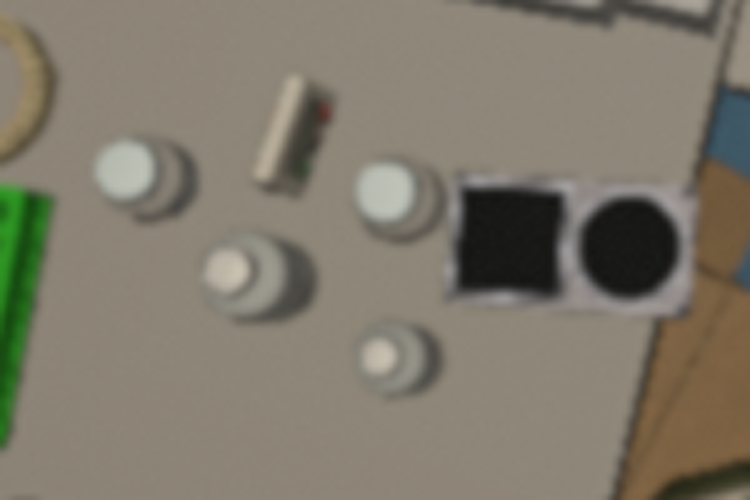

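View pics/t2.png

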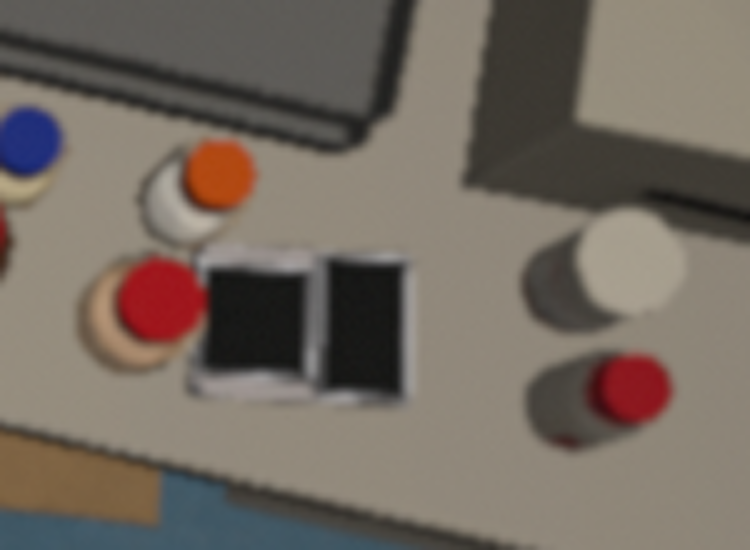

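View pics/s1.png

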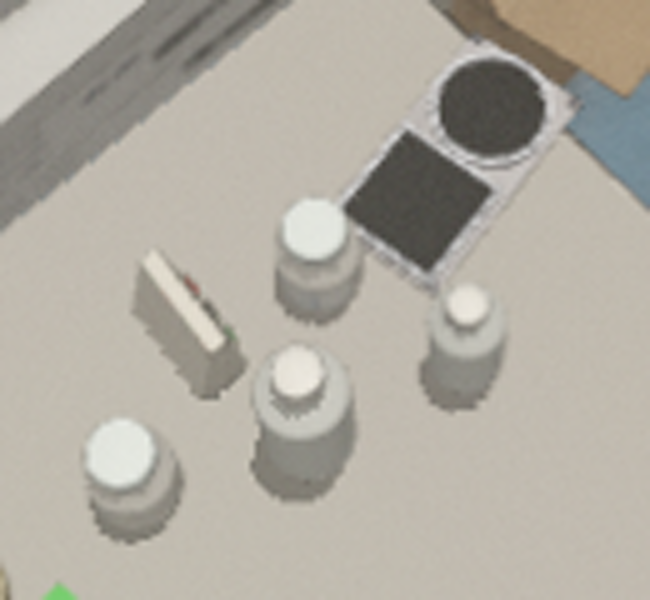

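View pics/wrist0.png

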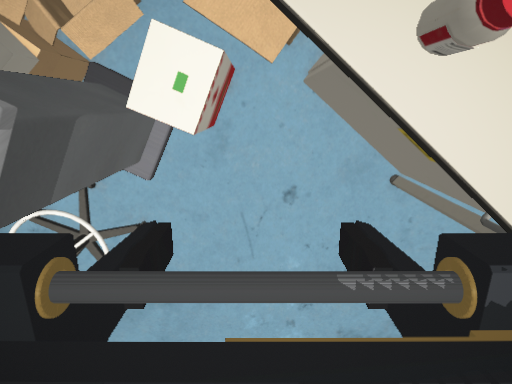

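```bash
cat > fit.py <<'E'
from h import *
from scipy.optimize import minimize
def fillmask(pts2d):
    m=np.zeros((384*4,512*4),np.uint8)
    for p in pts2d: cv2.fillPoly(m,[np.round(p*4).astype(np.int32)],255)
    return cv2.resize(m,(512,384),interpolation=cv2.INTER_AREA)/255.
def sil(cam,kind,x,y,yaw=0,s=None):
    a=np.linspace(0,2*np.pi,40);c=np.c_[np.cos(a),np.sin(a)]
    prof={'short':[(0,26),(56,26),(56,20),(78,20)],'tall':[(0,27),(75,27),(96,15),(125,15)],'slim':[(0,22.5),(78,22.5),(80,12.5),(100,12.5)]}[kind]
    P=[]
    polys=[]
    for (z1,r1),(z2,r2) in zip(prof[:-1],prof[1:]):
        X=np.r_[np.c_[c*r1/1e3,np.full(40,z1/1e3)],np.c_[c*r2/1e3,np.full(40,z2/1e3)]]+[x,y,0]
        polys.append(cv2.convexHull(proj(X,cam,s).astype(np.float32))[:,0])
    return fillmask(polys)
E
python3 - <<'E'
from h import *
for cam in("top","scene"):
    c=calibration(cam);R,t=RT(None,c);print(cam,-R.T@t)
# dark pocket fit in top
a=camera("top").max(2)
for nm,roi,in_ in (("two",(170,205,235,245),0),("obl",(365,175,420,215),0)):
    l,t,r,b=roi;m=np.zeros_like(a);m[t:b,l:r]=(a[t:b,l:r]<70)
    n,lab,st,ce=cv2.connectedComponentsWithStats(m)
    for i in range(1,n):
        if st[i,4]>80:
            mc=back(ce[i],.010,"top")
            pts=np.argwhere(lab==i)[:,::-1]
            w=np.array([back(p,.010,"top")[:2] for p in pts])
            print(nm,st[i],mc.round(4),np.ptp(w,axis=0).round(3),[round(np.degrees(x),1) for x in [np.radians(cv2.minAreaRect((w*1000).astype(np.float32))[2])]],np.round(cv2.minAreaRect((w*1000).astype(np.float32))[1],1))
# tall stands etc.
for nm,xy in(("redR",(0,0)),):pass
E
```

```text
top [ 0.32302932 -0.01266214  1.50042953]
scene [0.18739891 0.5885747  1.12321993]
two [181 213  22  21 395] [0.436  0.2195 0.01  ] [0.066 0.068] [np.float64(85.6)] [66.9 64.7]
two [206 215  19  19 295] [0.4303 0.1428 0.01  ] [0.059 0.058] [np.float64(88.8)] [58.5 58.1]
obl [394 182  16  27 386] [ 0.51   -0.4667  0.01  ] [0.086 0.054] [np.float64(83.7)] [49.5 83.8]
obl [370 184  21  21 382] [ 0.5155 -0.397   0.01  ] [0.067 0.069] [np.float64(85.2)] [65.4 64.2]
```

Call:
servo_tool:
  rows: [4.4,1.15,0,0,0,0,1,4.4,1.15,0,0,0,0,1,4.4,1.15,0,0,0,0,1,4.4,1.15,0,0,0,0,1,4.4,1.15,0,0,0,0,1,0,0,0,0,0,8.5,1,0,0,0,0,0,8.5,1,0,0,0,0,0,8.5,1,0,0,0,0,0,0,1,0,0,0,0,0,0,1]

```text
clock: 2.85
ee_pos: [0.4496, -0.4307, 0.4047]
eef_rot: [-0.0, 1.0, 0.002, -0.0]
wrist_force: [-0.5, -0.6, -0.9]
grip_width: 0.999
```

```bash
python3 - <<'E'
from h import *
import pickle
s=get_state();im=camera("wrist");cv2.imwrite("pics/w1.png",im);pickle.dump(s,open("w1.pkl","wb"))
print(s['ee_pos'],s['eef_rot'],s['joint_positions'],s['clock'])
for q in("tray_oblong",):
  for d in landmark_of("wrist",q)[:2]: print(d, back(d['location'][::-1],0,"wrist",s))
E
```

```text
[ 0.44964533 -0.43074884  0.40467912] [-3.30324537e-05  9.99998461e-01  1.75404087e-03 -1.76194404e-05] [-9.51816874e-01  5.33520556e-01  1.17357442e+00  9.58866641e-06
  1.43457195e+00  6.15470067e-01] 2.85
{'location': [108.8, 250.1], 'score': 0.97} [ 0.51375993 -0.42356522  0.        ]
```

View pics/w1.png

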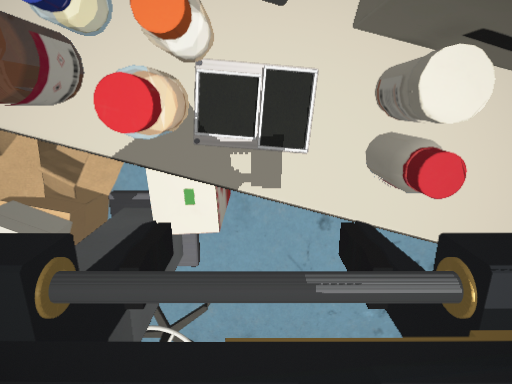

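```bash
python3 - <<'E'
from h import *
import pickle
s=pickle.load(open("w1.pkl","rb"));im=cv2.imread("pics/w1.png")
print("outer corners z13",[back(p,.013,"wrist",s).round(4)[:2] for p in((198,61),(317,69),(306,152),(194,143))])
a=im.max(2)
m=np.zeros_like(a);m[62:152,196:318]=a[62:152,196:318]<50
n,lab,st,ce=cv2.connectedComponentsWithStats(m)
for i in range(1,n):
    if st[i,4]>300: print(st[i],back(ce[i],.008,"wrist",s))
for nm,c,e in(("redL",(127,102),(188,100)),("orangeL",(161,13),(210,45)),("whiteR",(460,82),(376,95)),("redR",(436,173),(367,155))):
    print(nm,"cap@.15",back(c,.15,"wrist",s).round(3),"cap@.1",back(c,.10,"wrist",s).round(3),"base edge",back(e,0,"wrist",s).round(3))
cv2.imwrite("pics/w1c.png",cv2.resize(im[0:200,80:350],None,fx=2.9,fy=2.9,interpolation=2))
E
```

```text
outer corners z13 [array([ 0.5668, -0.3642]), array([ 0.5586, -0.5011]), array([ 0.4624, -0.4928]), array([ 0.4731, -0.3549])]
[ 260   70   53   78 3355] [ 0.51425749 -0.46697469  0.008     ]
[ 198   74   61   62 3292] [ 0.51899314 -0.39669773  0.008     ]
redL cap@.15 [ 0.52  -0.334  0.15 ] cap@.1 [ 0.521 -0.314  0.1  ] base edge [ 0.524 -0.347  0.   ]
orangeL cap@.15 [ 0.58  -0.364  0.15 ] cap@.1 [ 0.593 -0.35   0.1  ] base edge [ 0.586 -0.377  0.   ]
whiteR cap@.15 [ 0.535 -0.581  0.15 ] cap@.1 [ 0.539 -0.613  0.1  ] base edge [ 0.531 -0.577  0.   ]
redR cap@.15 [ 0.466 -0.574  0.15 ] cap@.1 [ 0.455 -0.605  0.1  ] base edge [ 0.457 -0.574  0.   ]
```

View pics/w1c.png

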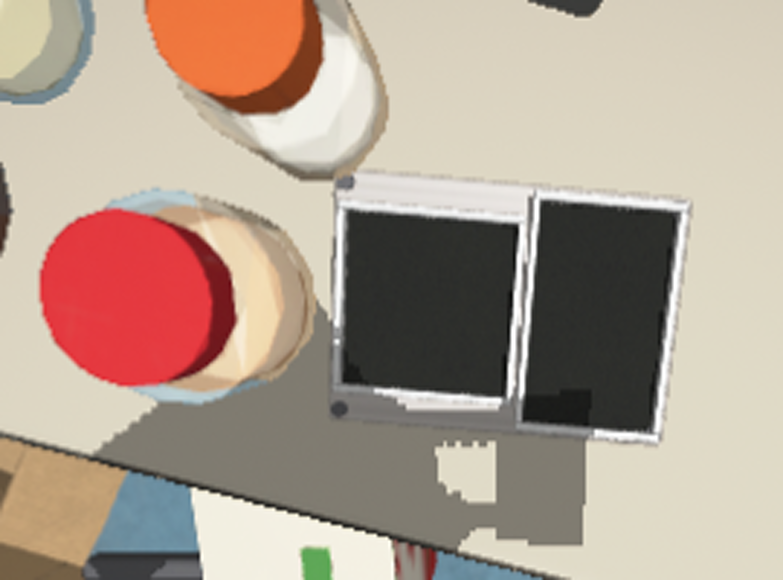

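Call:
servo_tool:
  rows: [-0.4,-6,0,0,0,0,1,-0.4,-6,0,0,0,0,1,-0.4,-6,0,0,0,0,1,-0.4,-6,0,0,0,0,1,-0.4,-6,0,0,0,0,1,-0.4,-6,0,0,0,0,1,-0.4,-6,0,0,0,0,1,-0.4,-6,0,0,0,0,1,-0.4,-6,0,0,0,0,1,-0.4,-6,0,0,0,0,1,-0.4,-6,0,0,0,0,1,-0.6,-6,0,0,0,0,1]

```text
clock: 4.45
ee_pos: [0.3986, 0.2912, 0.405]
eef_rot: [-0.0, 1.0, 0.001, 0.0]
wrist_force: [0.4, -0.4, 0.4]
grip_width: 0.997
```

Call:
servo_tool:
  rows: [0,0,0,0,0,0,1,0,0,0,0,0,0,1,0,0,0,0,0,0,1]

```text
clock: 4.82
ee_pos: [0.3995, 0.2881, 0.4049]
eef_rot: [0.0, 1.0, -0.0, 0.0]
wrist_force: [-1.5, -0.5, 0.1]
grip_width: 1.001
```

```bash
python3 - <<'E'
from h import *
import pickle
s=get_state();im=camera("wrist");cv2.imwrite("pics/w2.png",im);pickle.dump(s,open("w2.pkl","wb"))
print(s['ee_pos'],s['eef_rot'],s['joint_positions'],s['clock'])
for q in ("tray_two_wells","tall_bottle","short_bottle_1","timer","slim_bottle","white_boxes"):
    for d in landmark_of("wrist",q)[:3]: print(q,"L",round(d["score"],2),d["location"],back(d['location'][::-1],0,"wrist",s).round(4))
    for d in outline_of("wrist",q)[:3]: print(q,"O",round(d["score"],2),d["box"])
for nm,c,h in(("redL",(362.4,190),.115),("orange",(374,165),.115)):
  for h in (.1,.12,.15):print(nm,h,back(c,h,"top"))
E
```

```text
[0.39950832 0.28806112 0.40485927] [ 7.64096013e-05  9.99999907e-01 -4.16723178e-04  7.63148258e-05] [ 3.86362298e-01  2.41152422e-01  1.59201784e+00 -2.06163306e-04
  1.30833868e+00  1.95804555e+00] 4.825
tray_two_wells L 0.76 [128.3, 341.0] [0.4399 0.1809 0.    ]
tray_two_wells O 0.95 [277.6, 88.8, 413.5, 171.4]
tall_bottle L 0.69 [150.8, 187.7] [0.4118 0.3751 0.    ]
tall_bottle O 0.96 [141.8, 127.4, 210.0, 184.4]
short_bottle_1 L 0.75 [94.3, 123.9] [0.4812 0.4489 0.    ]
short_bottle_1 L 0.65 [107.0, 255.8] [0.4659 0.2878 0.    ]
short_bottle_1 O 0.88 [230.1, 78.8, 280.4, 135.8]
short_bottle_1 O 0.66 [71.3, 63.3, 140.1, 116.8]
timer L 0.74 [71.5, 194.4] [0.5071 0.3613 0.    ]
timer O 0.73 [167.8, 24.2, 218.2, 104.1]
slim_bottle L 0.58 [186.0, 258.1] [0.3651 0.2849 0.    ]
slim_bottle O 0.75 [238.0, 173.3, 280.7, 222.2]
slim_bottle O 0.42 [233.2, 80.0, 280.9, 134.4]
redL 0.1 [ 0.51745151 -0.31836259  0.1       ]
redL 0.12 [ 0.5146749  -0.31399678  0.12      ]
redL 0.15 [ 0.51050999 -0.30744807  0.15      ]
orange 0.1 [ 0.59452494 -0.35854507  0.1       ]
orange 0.12 [ 0.59064762 -0.3536054   0.12      ]
orange 0.15 [ 0.58483164 -0.3461959   0.15      ]
```

View pics/w2.png

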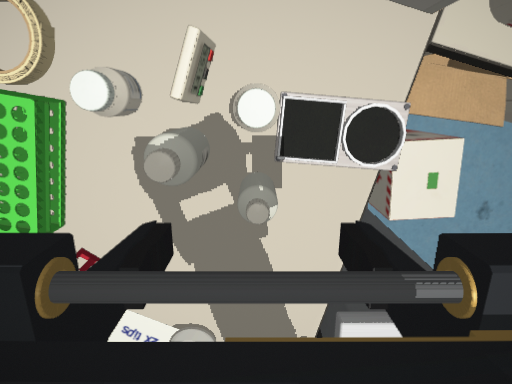

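```bash
cat > f1.py <<'E'
from fit import *
import pickle
s=pickle.load(open("w2.pkl","rb"))
camera("top");camera("scene")
def fit(nm,kind,x0,cams=("wrist","top","scene")):
  for cam in cams:
    best=None
    for d in outline_of(cam,nm):
        m=d["pixels"];x=sil(cam,kind,*x0,s=s)
        iou=np.minimum(m,x).sum()/np.maximum(m,x).sum()
        if best is None or iou>best[0]: best=(iou,m)
    if best is None or best[0]<.2: print(nm,cam,"none");continue
    m=best[1]
    def f(p):
        x=sil(cam,kind,*p,s=s);return -np.minimum(m,x).sum()/np.maximum(m,x).sum()
    r=minimize(f,x0,method="Nelder-Mead",options=dict(initial_simplex=[x0,[x0[0]+.01,x0[1]],[x0[0],x0[1]+.01]],xatol=2e-4,fatol=1e-4))
    print(nm,cam,r.x.round(4),round(-r.fun,3))
fit("tall_bottle","tall",[.413,.375])
fit("short_bottle_1","short",[.465,.29])
fit("short_bottle_1","short",[.480,.45])
fit("slim_bottle","slim",[.364,.284])
a=cv2.imread("pics/w2.png").max(2)
m=np.zeros_like(a);m[90:170,278:412]=a[90:170,278:412]<50
n,lab,st,ce=cv2.connectedComponentsWithStats(m)
for i in range(1,n):
    if st[i,4]>300: print(st[i],back(ce[i],.008,"wrist",s))
# timer back top edge
im=cv2.imread("pics/w2.png");cv2.imwrite("pics/w2t.png",cv2.resize(im[10:120,150:290],None,fx=5,fy=5,interpolation=2))
E
python3 f1.py
```

```text
tall_bottle wrist [0.4153 0.3736] 0.93
tall_bottle top none
tall_bottle scene [0.4124 0.3726] 0.901
short_bottle_1 wrist [0.4652 0.2876] 0.953
short_bottle_1 top [0.4673 0.2876] 0.513
short_bottle_1 scene none
short_bottle_1 wrist [0.4816 0.4486] 0.893
short_bottle_1 top [0.4873 0.4546] 0.34
short_bottle_1 scene [0.4773 0.4513] 0.813
slim_bottle wrist [0.3654 0.2859] 0.899
slim_bottle top [0.3571 0.2656] 0.471
slim_bottle scene [0.3575 0.2859] 0.893
[ 280  100   62   60 3089] [0.43962288 0.22107456 0.008     ]
[ 346  107   54   55 2279] [0.43288992 0.14366935 0.008     ]
```

View pics/w2t.png

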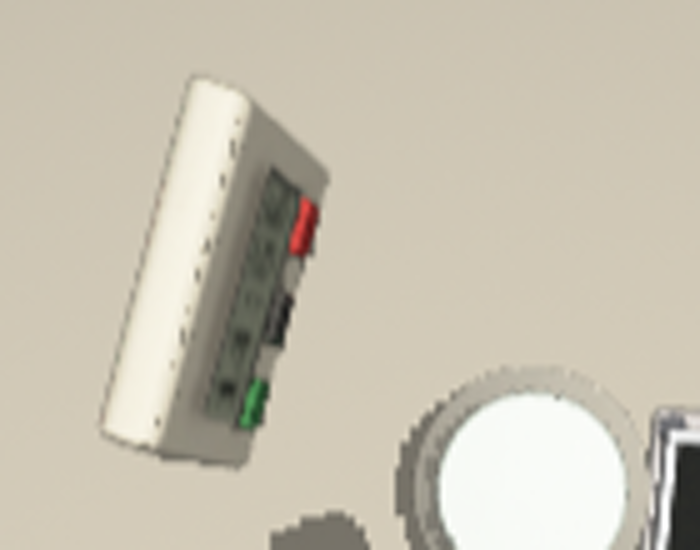

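Call:
servo_tool:
  rows: [0.75,-4.25,0,0,0,0,1,0.75,-4.25,0,0,0,0,1,0,0,4,0,0,0,1,0,0,4,0,0,0,1,0,0,4,0,0,0,1,0,0,3,0,0,0,1,0,0,2.4,0,0,0,1,0,0,0,0,0,0,1,0,0,0,0,0,0,1,0,0,0,0,0,0,1]

```text
clock: 7.42
ee_pos: [0.4143, 0.3744, 0.2319]
eef_rot: [-0.0, 1.0, 0.0, 0.001]
wrist_force: [0.0, -0.0, -0.6]
grip_width: 0.999
```

```bash
python3 - <<'E'
from h import *
import pickle
s=get_state();cv2.imwrite("pics/w3.png",camera("wrist"));print(s['ee_pos'],s['wrist_force'])
s=pickle.load(open("w2.pkl","rb"))
A=[back(p,.062,"wrist",s)[:2] for p in((188,25.4),(170,97),(200,32),(182,101))]+[back(p,0,"wrist",s)[:2] for p in((216,45.6),(199,103))]
A=np.array(A);print(A.round(4))
for i in(0,2,4):
    d=A[i]-A[i+1];print(np.degrees(np.arctan2(d[1],d[0])),np.hypot(*d),(A[i]+A[i+1])/2)
E
```

```text
[0.41426278 0.37439299 0.23185449] [ 0.0137634  -0.04348709 -0.63526604]
[[0.5428 0.3534]
 [0.4763 0.3759]
 [0.5369 0.3421]
 [0.4723 0.3638]
 [0.5356 0.3344]
 [0.4707 0.3576]]
-18.625919567227015 0.0701721492870259 [0.50951694 0.36465361]
-18.560188266726904 0.06815614677986677 [0.50459488 0.35294752]
-19.668288005133725 0.06888254763191086 [0.50317509 0.34603103]
```

View pics/w3.png

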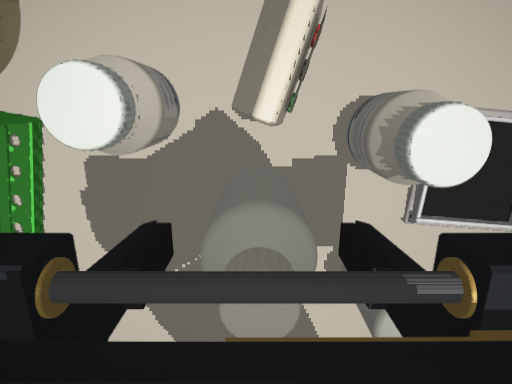

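Call:
servo_tool:
  rows: [0,0,0,0,0,0,0.5,0,0,0,0,0,0,0.5,0,0,0,0,0,0,0.5,0,0,0,0,0,0,0.5,0,0,0,0,0,0,0.5,0,0,0,0,0,0,0.5]
  force: 25

```text
clock: 8.22
ee_pos: [0.4141, 0.3742, 0.2307]
eef_rot: [0.0, 1.0, 0.0, -0.0]
wrist_force: [-0.6, -2.1, 0.8]
grip_width: 0.606
```

Call:
servo_tool:
  rows: [0,0,-2,0,0,0,0.5,0,0,-4,0,0,0,0.5,0,0,-4,0,0,0,0.5,0,0,-2,0,0,0,0.5,0.2,2.2,0,0,0,0,0.5,0.2,3.4,0,0,0,0,0.5,0.3,4,0,0,0,0,0.5,0.3,4,0,0,0,0,0.5,0.3,4,0,0,0,0,0.5,0.3,3.4,0,0,0,0,0.5,0.3,2,0,0,0,0,0.5,0,0,0,0,0,0,0.5]

```text
clock: 9.72
ee_pos: [0.4333, 0.1435, 0.3506]
eef_rot: [-0.0, 1.0, -0.001, -0.0]
wrist_force: [0.7, 0.3, -0.9]
grip_width: 0.605
```

```bash
python3 - <<'E'
from h import *
s=get_state();im=camera("wrist");cv2.imwrite("pics/w4.png",im);print(s['ee_pos'],s['wrist_force'],s['grip_width'])
E
```

```text
[0.43333911 0.14350114 0.35063943] [ 0.66417984  0.29652133 -0.9217397 ] 0.6053348065091124
```

View pics/w4.png

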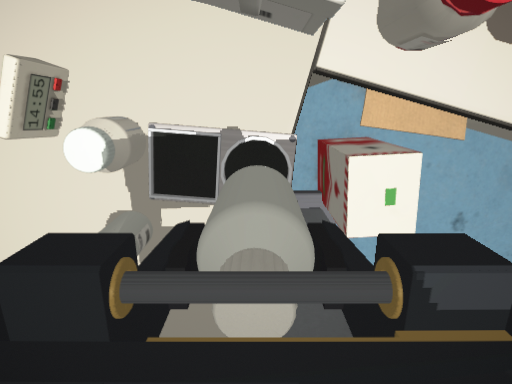

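Call:
servo_tool:
  rows: [0,0,2.5,0,0,0,0.5,0,0,3,0,0,0,0.5,0,0,2.5,0,0,0,0.5,0,0,1.4,0,0,0,0.5,0,0,1,0,0,0,0.5,0,0,0.6,0,0,0,0.5,0,0,0.3,0,0,0,0.5,0,0,0,0,0,0,0.5,0,0,0,0,0,0,0.5]

```text
clock: 10.9
ee_pos: [0.4333, 0.1443, 0.238]
eef_rot: [-0.0, 1.0, 0.0, 0.0]
wrist_force: [-0.0, -1.0, -1.1]
grip_width: 0.607
```

Call:
servo_tool:
  rows: [0,0,0.2,0,0,0,0.5,0,0,0,0,0,0,0.5]

```text
clock: 11.15
ee_pos: [0.4333, 0.1443, 0.2357]
eef_rot: [-0.0, 1.0, 0.0, 0.0]
wrist_force: [1.2, 0.6, -1.4]
grip_width: 0.607
```

```bash
python3 - <<'E'
from h import *
s=get_state();im=camera("wrist");cv2.imwrite("pics/w5.png",im);print(s['ee_pos'],s['wrist_force'],s['grip_width'])
cv2.imwrite("pics/s5.png",cv2.resize(camera("scene")[200:320,180:330],None,fx=4,fy=4))
E
```

```text
[0.43325651 0.14425474 0.23574722] [ 1.16359358  0.56462536 -1.41784933] 0.6071779530867458
```

View pics/w5.png

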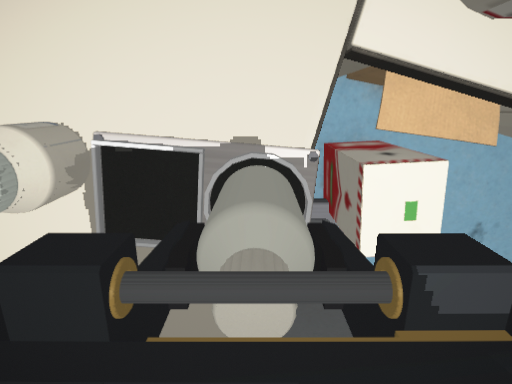

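View pics/s5.png

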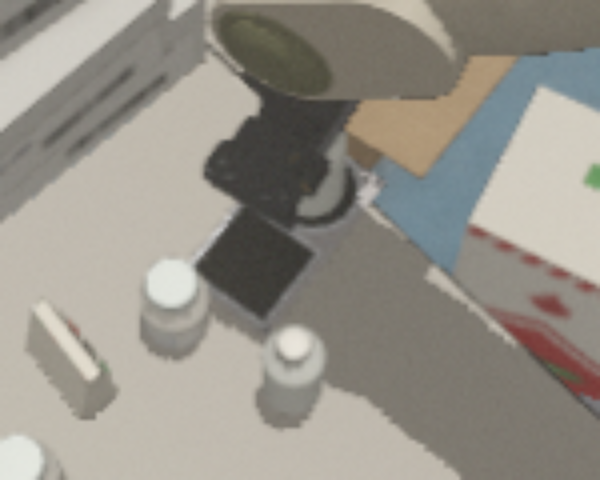

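Call:
servo_tool:
  rows: [0,0,0,0,0,0,0.8,0,0,0,0,0,0,0.8,0,0,-1,0,0,0,0.8,0,0,-3,0,0,0,0.8,0,0,-4,0,0,0,0.8,0,0,-4,0,0,0,0.8,0.8,-3.6,0,0,0,0,0.8,0.8,-3.6,0,0,0,0,0.8,0.8,-3.6,0,0,0,0,0.8,0.8,-3.6,0,0,0,0,0.8,0,0,0,0,0,0,0.8,0,0,0,0,0,0,0.8]

```text
clock: 12.75
ee_pos: [0.4649, 0.2878, 0.356]
eef_rot: [0.0, 1.0, 0.0, -0.0]
wrist_force: [0.3, 0.8, 0.4]
grip_width: 0.801
```

```bash
python3 - <<'E'
from h import *
import pickle
s=get_state();im=camera("wrist");cv2.imwrite("pics/w6.png",im);pickle.dump(s,open("w6.pkl","wb"));print(s['ee_pos'],s['wrist_force'],s['grip_width'])
E
```

```text
[0.46494172 0.28782359 0.35602049] [0.33931481 0.76947831 0.41764152] 0.801335335115407
```

View pics/w6.png

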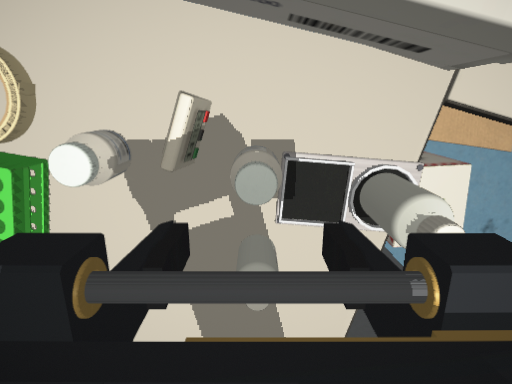

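```bash
sed -i 's/^fit(/#fit(/' f1.py; sed -n '1,26p' f1.py | sed 's/w2.pkl/w6.pkl/;s/^camera("top").*/camera("wrist")/' > f2.py; sed -i '/^a=cv2/,$d' f2.py; cat >> f2.py <<'E'
fit("short_bottle_1","short",[.465,.29],("wrist",))
fit("short_bottle_1","short",[.481,.45],("wrist",))
fit("tall_bottle","tall",[.433,.144],("wrist",))
for p in((100,0),(300,20),(450,52)): print([back(p,z,"wrist",s).round(3) for z in(0,.05)])
im=cv2.imread("pics/w6.png");cv2.imwrite("pics/w6t.png",cv2.resize(im[80:180,150:230],None,fx=6,fy=6,interpolation=2))
E
python3 f2.py
```

```text
short_bottle_1 wrist [0.4666 0.288 ] 0.935
short_bottle_1 wrist [0.4826 0.449 ] 0.895
tall_bottle wrist [0.4333 0.1409] 0.743
[array([0.634, 0.442, 0.   ]), array([0.619, 0.419, 0.05 ])]
[array([0.616, 0.243, 0.   ]), array([0.604, 0.25 , 0.05 ])]
[array([0.587, 0.087, 0.   ]), array([0.579, 0.117, 0.05 ])]
```

View pics/w6t.png

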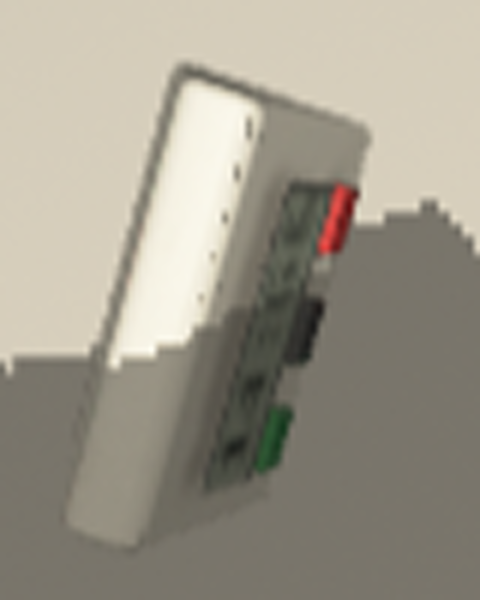

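Call:
servo_tool:
  rows: [0.15,0,2,0,0,0,0.8,0,0,2,0,0,-10,0.8,0,0,2,0,0,-10,0.8,0,0,0,0,0,-10,0.8,0,0,3.5,0,0,0,0.8,0,0,3,0,0,0,0.8,0,0,2.5,0,0,0,0.8,0,0,1.3,0,0,0,0.8,0,0,0,0,0,0,0.8,0,0,0,0,0,0,0.8]

```text
clock: 14.25
ee_pos: [0.4669, 0.2884, 0.1937]
eef_rot: [-0.0, 0.966, 0.259, 0.001]
wrist_force: [-0.2, 0.8, -0.0]
grip_width: 0.802
```

```bash
python3 - <<'E'
from h import *
import pickle
s=get_state();im=camera("wrist");cv2.imwrite("pics/w7.png",im);print(s['ee_pos'],s['wrist_force'],s['grip_width'],s['joint_positions'][5])
s=pickle.load(open("w6.pkl","rb"))
A=[back(p,.062,"wrist",s)[:2] for p in((179.7,91.3),(161.3,167.5))]+[back(p,0,"wrist",s)[:2] for p in((211.7,102.5),(195,161.7))]
A=np.array(A);print(A.round(4))
for i in(0,2):
    d=A[i]-A[i+1];print(np.degrees(np.arctan2(d[1],d[0])),np.hypot(*d),(A[i]+A[i+1])/2)
E
```

```text
[0.4669151  0.2883642  0.19368734] [-0.22627497  0.81325124 -0.00862484] 0.8017130702008213 1.386195665566596
[[0.545  0.3533]
 [0.4778 0.3748]
 [0.5362 0.3347]
 [0.4719 0.3559]]
-17.693455966409235 0.07051927397297338 [0.51139063 0.36405579]
-18.31249846661826 0.06770363697863167 [0.50404188 0.34530156]
```

View pics/w7.png

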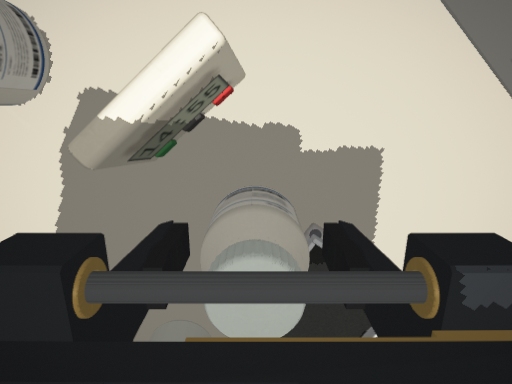

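Call:
servo_tool:
  rows: [0,0,0,0,0,0,0.45,0,0,0,0,0,0,0.45,0,0,0,0,0,0,0.45,0,0,0,0,0,0,0.45,0,0,-2,0,0,0,0.45,0,0,-4,0,0,0,0.45,0,0,-4,0,0,0,0.45,0,0,-2,0,0,0,0.45,0,0,0,0,0,0,0.45,0,0,0,0,0,0,0.45]
  force: 22

```text
clock: 15.55
ee_pos: [0.4664, 0.2882, 0.3114]
eef_rot: [0.0, 0.966, 0.259, -0.001]
wrist_force: [-0.2, 0.2, -1.5]
grip_width: 0.586
```

Call:
servo_tool:
  rows: [0,0,0,0,0,-10,0.45,0,0,0,0,0,-10,0.45,0,0,0,0,0,-10,0.45,0,0,0,0,0,-10,0.45,0,0,0,0,0,-10,0.45,0,0,0,0,0,-10,0.45,0,0,0,0,0,-10,0.45,-2,-1.3,0,0,0,0,0.45,-2,-1.3,0,0,0,0,0.45,-1.9,-1.2,0,0,0,0,0.45,0,0,0,0,0,0,0.45,0,0,0,0,0,0,0.45]

```text
clock: 17.05
ee_pos: [0.4397, 0.224, 0.3122]
eef_rot: [-0.0, 0.643, 0.766, -0.0]
wrist_force: [1.1, 0.4, -0.8]
grip_width: 0.58
```

```bash
python3 - <<'E'
from h import *
s=get_state();im=camera("wrist");cv2.imwrite("pics/w8.png",im);print(s['ee_pos'],s['wrist_force'],s['grip_width'],s['joint_positions'])
E
```

```text
[0.4397259  0.22396508 0.31222416] [ 1.063329    0.37336511 -0.79696683] 0.5804623156714799 [2.33139477e-01 3.41069636e-01 1.71772818e+00 2.02108263e-04
 1.08343000e+00 5.78419327e-02]
```

View pics/w8.png

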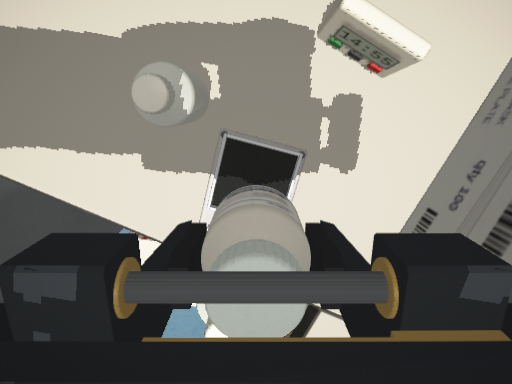

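Call:
servo_tool:
  rows: [0,0,3,0,0,0,0.45,0,0,3,0,0,0,0.45,0,0,2,0,0,0,0.45,0,0,1.5,0,0,0,0.45,0,0,0.9,0,0,0,0.45,0,0,0.5,0,0,0,0.45,0,0,0.4,0,0,0,0.45,0,0,0,0,0,0,0.45,0,0,0,0,0,0,0.45]

```text
clock: 18.23
ee_pos: [0.4396, 0.2236, 0.2]
eef_rot: [0.0, 0.643, 0.766, 0.0]
wrist_force: [0.3, 0.2, -0.6]
grip_width: 0.585
```

```bash
python3 - <<'E'
from h import *
s=get_state();im=camera("wrist");cv2.imwrite("pics/w9.png",im);print(s['ee_pos'],s['wrist_force'],s['grip_width'])
E
```

```text
[0.43958937 0.2235931  0.20004527] [ 0.26033537  0.17112668 -0.60828039] 0.5849214669690967
```

View pics/w9.png

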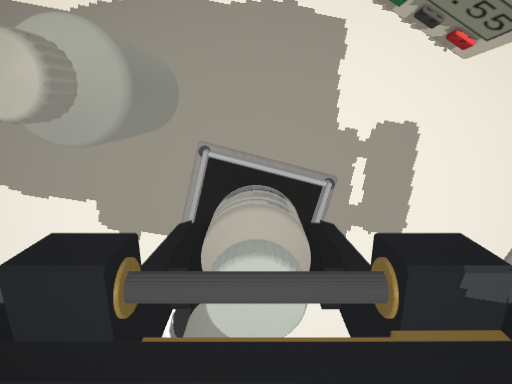

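Call:
servo_tool:
  rows: [0,0,0.15,0,0,0,0.45,0,0,0,0,0,0,0.75,0,0,0,0,0,0,0.75,0,0,-1,0,0,0,0.75,0,0,-3,0,0,0,0.75,0,0,-4,0,0,0,0.75,0,0,-4,0,0,0,0.75,0,0,-1,0,0,0,0.75,0,0,0,0,0,0,0.75]

```text
clock: 19.4
ee_pos: [0.4393, 0.2235, 0.3283]
eef_rot: [0.0, 0.642, 0.766, 0.0]
wrist_force: [-0.6, -0.2, -1.0]
grip_width: 0.754
```

```bash
python3 - <<'E'
from h import *
import pickle
s=get_state();im=camera("wrist");cv2.imwrite("pics/w10.png",im);pickle.dump(s,open("w10.pkl","wb"));print(s['ee_pos'],s['wrist_force'],s['grip_width'])
cv2.imwrite("pics/w10t.png",cv2.resize(im[0:100,300:450],None,fx=5,fy=5,interpolation=2))
E
```

```text
[0.43933263 0.22353921 0.32826203] [-0.56404432 -0.21460082 -0.96244483] 0.753785295147422
```

View pics/w10.png

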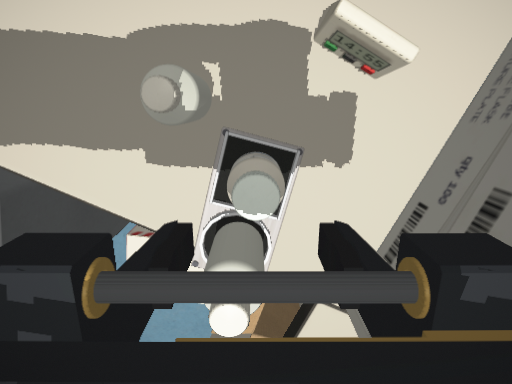

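View pics/w10t.png

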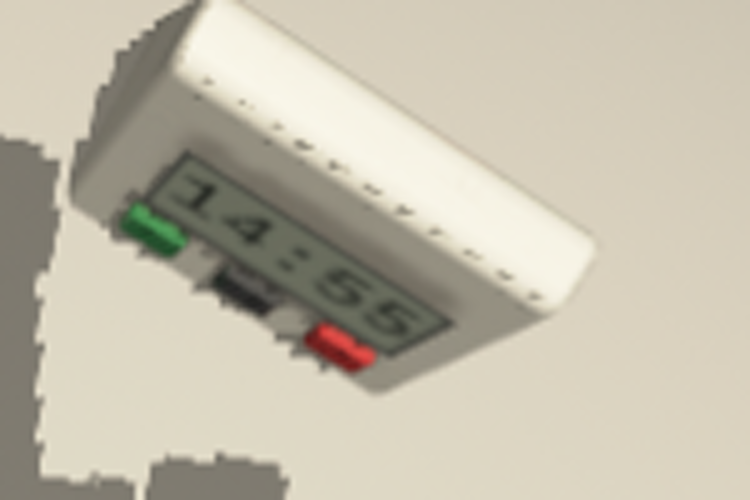

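```bash
python3 - <<'E'
from h import *
import pickle
s=pickle.load(open("w10.pkl","rb"))
def mid(a,b,z):
    A=back(a,z,"wrist",s)[:2];B=back(b,z,"wrist",s)[:2];d=B-A
    print(((A+B)/2).round(4),np.hypot(*d).round(4),np.degrees(np.arctan2(d[1],d[0])).round(1), "n-coord",((A+B)/2@[.317,.948]).round(4))
mid((341,0),(419,48),.062);mid((335.5,14.5),(410,63),.062);mid((314.4,40),(376,79),0);mid((314.4,40),(376,79),.01)
E
```

```text
[0.5092 0.3634] 0.069 -17.6 n-coord 0.5059
[0.5067 0.3528] 0.0677 -19.2 n-coord 0.495
[0.5053 0.3465] 0.0703 -19.3 n-coord 0.4887
[0.5028 0.3447] 0.068 -19.3 n-coord 0.4862
```

```bash
python3 - <<'E'
from h import *
n=np.array([.317,.948])
for p,z in(((187,285),0),((201.4,304.4),0),((190,275.4),.062),((204.4,294),.062)):
    w=back(p,z,"scene")[:2];print(w.round(4),(w@n).round(4))
for d in outline_of("scene","timer")[:1]:print(d['box'])
cv2.imwrite("pics/s11.png",cv2.resize(camera("scene")[255:345,160:270],None,fx=7,fy=7,interpolation=2)[:600])
E
```

```text
[0.5475 0.3613] 0.5161
[0.4761 0.3866] 0.5175
[0.5375 0.346 ] 0.4984
[0.4703 0.3689] 0.4988
[185.5, 273.6, 207.5, 307.9]
```

View pics/s11.png

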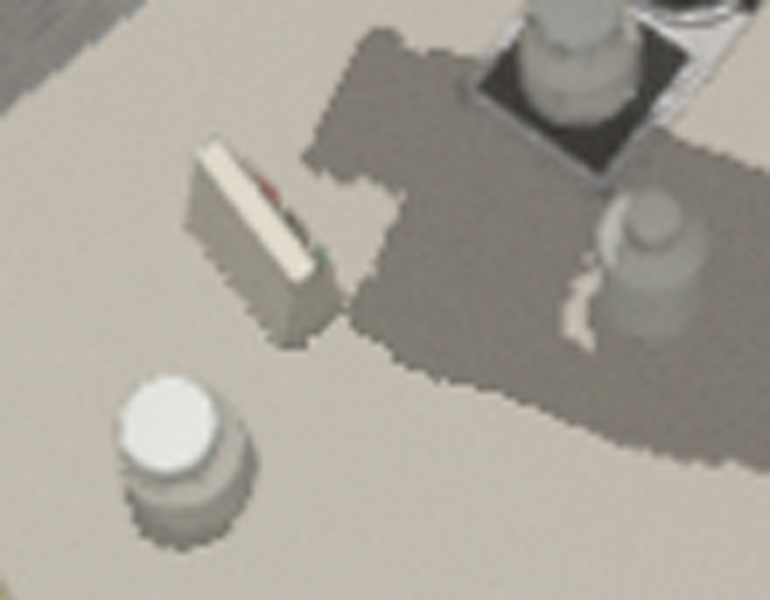

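Call:
servo_tool:
  rows: [0,0,0,0,0,-10.25,1,0,0,0,0,0,-10.25,1,0,0,0,0,0,-10.25,1,0,0,0,0,0,-10.25,1,0,0,0,0,0,-10.25,1,0,0,0,0,0,-10.25,1,-0.6,3.8,0,0,0,0,1,-0.6,3.8,0,0,0,0,1,-0.6,3.8,0,0,0,0,1,-0.5,3.8,0,0,0,0,1,0,0,0,0,0,0,1,0,0,0,0,0,0,1]

```text
clock: 21.05
ee_pos: [0.5092, 0.36, 0.3272]
eef_rot: [-0.001, 0.16, 0.987, -0.001]
wrist_force: [-0.6, -1.0, -0.1]
grip_width: 1.001
```

```bash
python3 - <<'E'
from h import *
import pickle
s=get_state();im=camera("wrist");cv2.imwrite("pics/w12.png",im);pickle.dump(s,open("w12.pkl","wb"));print(s['ee_pos'],s['eef_rot'],s['wrist_force'],s['joint_positions'])
for d in landmark_of("wrist","timer")[:2]: print(d, back(d['location'][::-1],0,"wrist",s).round(4))
cv2.imwrite("pics/s12.png",camera("scene"))
E
```

```text
[0.5092303  0.36000069 0.32716546] [-8.35325221e-04  1.60380159e-01  9.87054735e-01 -6.76069902e-04] [-0.55803354 -0.95123744 -0.14539884] [ 4.27815247e-01  5.93004219e-01  1.28186367e+00 -2.05743497e-04
  1.26886504e+00 -8.20767930e-01]
{'location': [173.3, 255.4], 'score': 0.78} [0.5097 0.3595 0.    ]
```

View pics/w12.png

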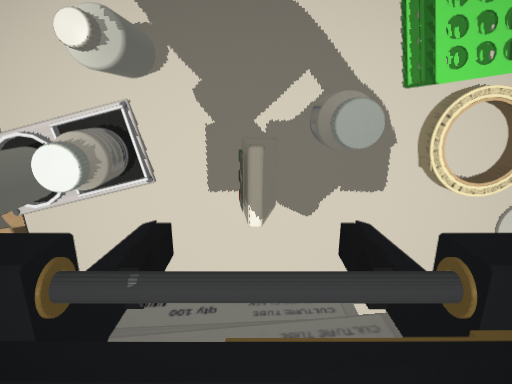

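View pics/s12.png

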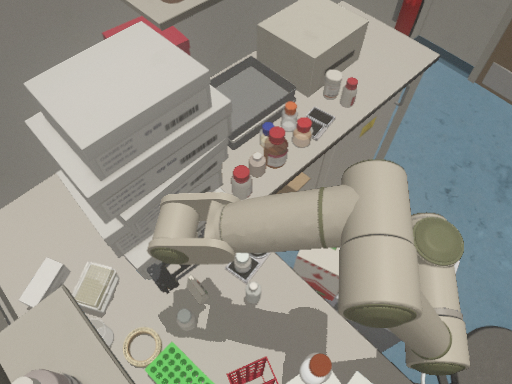

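Call:
servo_tool:
  rows: [0,0,3,0,0,0,1,0,0,3,0,0,0,1,0,0,3,0,0,0,1,0,0,2,0,0,0,1,0,0,1.5,0,0,0,1,0,0,1.3,0,0,0,1,0,0,0,0,0,0,1,0,0,0,0,0,0,1]

```text
clock: 22.2
ee_pos: [0.5096, 0.3605, 0.1909]
eef_rot: [0.0, 0.16, 0.987, 0.0]
wrist_force: [0.7, -0.3, 0.7]
grip_width: 1.002
```

```bash
python3 - <<'E'
from h import *
s=get_state();im=camera("wrist");cv2.imwrite("pics/w13.png",im);print(s['ee_pos'],s['wrist_force'])
E
```

```text
[0.50961692 0.36052406 0.19091555] [ 0.71993665 -0.30484399  0.67074182]
```

View pics/w13.png

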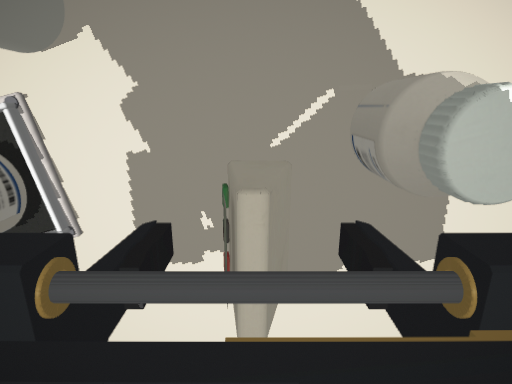

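Call:
servo_tool:
  rows: [0,0,0,0,0,0,0.1,0,0,0,0,0,0,0.1,0,0,0,0,0,0,0.1,0,0,0,0,0,0,0.1,0,0,0,0,0,0,0.1,0,0,0,0,0,0,0.1,0,0,0,0,0,0,0.1,0,0,0,0,0,0,0.1]
  force: 25

```text
clock: 23.25
ee_pos: [0.5094, 0.3605, 0.1902]
eef_rot: [-0.0, 0.16, 0.987, -0.0]
wrist_force: [0.0, 0.2, -0.3]
grip_width: 0.298
```

```bash
python3 - <<'E'
from h import *
s=get_state();im=camera("wrist");cv2.imwrite("pics/w14.png",im);print(s['ee_pos'],s['wrist_force'],s['torque'],s['grip_width']*88)
E
```

```text
[0.50941618 0.36046426 0.19019631] [ 0.0394438   0.18772839 -0.30130751] [ 0.07557001 -0.16956034 -0.00673019] 26.190166843072216
```

View pics/w14.png

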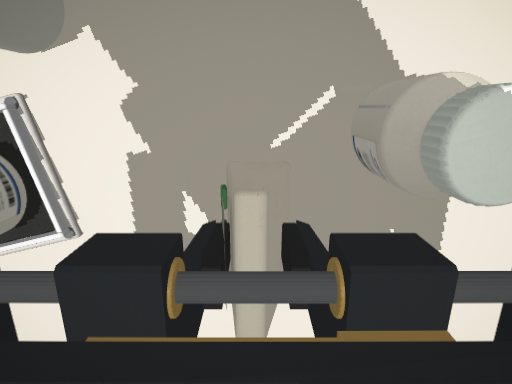

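Call:
servo_tool:
  rows: [0,0,-1,0,0,0,0.1,0,0,-2,0,0,0,0.1,0,0,-2,0,0,0,0.1,0,0,0,0,0,0,0.1]

```text
clock: 23.8
ee_pos: [0.5097, 0.3606, 0.2421]
eef_rot: [0.001, 0.16, 0.987, 0.001]
wrist_force: [-0.1, 0.5, -0.9]
grip_width: 0.301
```

```bash
python3 - <<'E'
from h import *
s=get_state();im=camera("wrist");cv2.imwrite("pics/w15.png",im);print(s['ee_pos'],s['wrist_force'],s['torque'],s['grip_width']*88)
cv2.imwrite("pics/s15.png",cv2.resize(camera("scene")[245:335,150:270],None,fx=6,fy=6,interpolation=2)[:600])
E
```

```text
[0.50967645 0.36062261 0.24210071] [-0.05811467  0.52702602 -0.85290876] [ 0.09559104 -0.13216084  0.0059564 ] 26.51033470811142
```

View pics/w15.png

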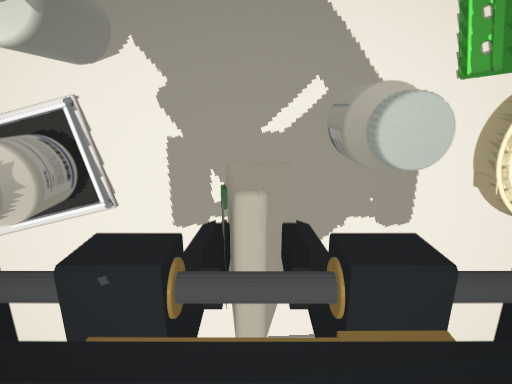

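View pics/s15.png

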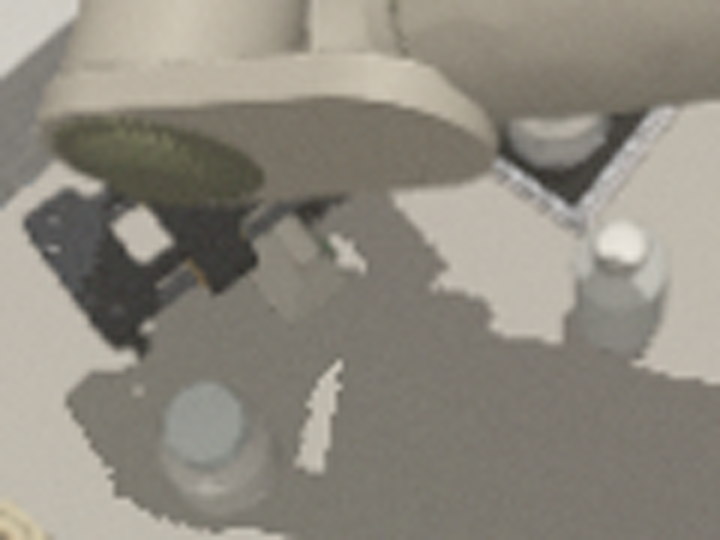

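Call:
servo_tool:
  rows: [0,0,-3,0,0,-7.05,0.1,0,0,-4,0,0,-7.05,0.1,0,0,-4,0,0,0,0.1,0,0,-3,0,0,0,0.1,1.9,-2,-1,0,0,0,0.1,2.9,-4,0,0,0,0,0.1,2.9,-4.6,0,0,0,0,0.1,-0.4,-5,0,0,0,0,0.1,-0.4,-5,0,0,0,0,0.1,-0.4,-5,0,0,0,0,0.1,-0.4,-5,0,0,0,0,0.1,-0.4,-5,0,0,0,0,0.1]

```text
clock: 25.4
ee_pos: [0.4252, 0.0083, 0.3896]
eef_rot: [-0.0, 0.038, 0.999, 0.0]
wrist_force: [0.6, 0.5, -0.4]
grip_width: 0.302
```

Call:
servo_tool:
  rows: [-0.4,-5,0,0,0,0,0.1,-0.4,-5,0,0,0,0,0.1,-0.4,-5,0,0,0,0,0.1,-0.4,-5,0,0,0,0,0.1,-0.4,-5,0,0,0,0,0.1,-0.6,-5,0,0,0,0,0.1,-0.8,-4.8,0,0,0,0,0.1,-2.5,-4,0,0,0,0,0.1,-3.4,-4,0,0,0,0,0.1,-2.5,-3,0,0,0,0,0.1,-1.3,-1,0,0,0,0,0.1,0,0,0,0,0,0,0.1]

```text
clock: 26.9
ee_pos: [0.5209, -0.4673, 0.3882]
eef_rot: [-0.001, 0.038, 0.999, 0.001]
wrist_force: [-0.6, -0.2, -1.5]
grip_width: 0.305
```

```bash
python3 - <<'E'
from h import *
import pickle
s=get_state();im=camera("wrist");cv2.imwrite("pics/w16.png",im);pickle.dump(s,open("w16.pkl","wb"));print(s['ee_pos'],s['eef_rot'],s['wrist_force'],s['joint_positions'],s['grip_width']*88)
E
```

```text
[ 0.52093808 -0.46726784  0.38815397] [-8.16871668e-04  3.80615478e-02  9.99274598e-01  9.64295057e-04] [-0.6017328  -0.2492407  -1.53668744] [-8.98108822e-01  7.36662050e-01  8.77946041e-01  2.00851465e-05
  1.52951205e+00 -2.39276446e+00] 26.835298490767343
```

View pics/w16.png

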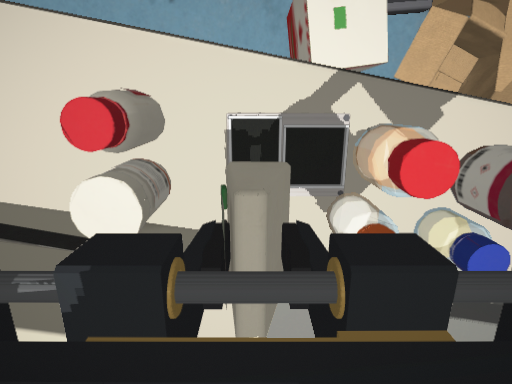

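```bash
python3 - <<'E'
from h import *
import pickle
s=pickle.load(open("w16.pkl","rb"));im=cv2.imread("pics/w16.png");a=im.max(2)
m=np.zeros_like(a);m[115:190,228:347]=a[115:190,228:347]<60
n,lab,st,ce=cv2.connectedComponentsWithStats(m)
for i in range(1,n):
    if st[i,4]>200: print(st[i],back(ce[i],.008,"wrist",s))
for p in ((231,117),(279,118)):print(back(p,.013,"wrist",s))
cv2.imwrite("pics/w16c.png",cv2.resize(im[90:210,210:370],None,fx=4.5,fy=4.5,interpolation=2))
E
```

```text
[ 232  119   47   42 1956] [ 0.49221644 -0.46498649  0.008     ]
[ 285  128   60   56 3062] [ 0.51579525 -0.39477056  0.008     ]
[ 0.46413505 -0.49019758  0.013     ]
[ 0.46947899 -0.43537053  0.013     ]
```

View pics/w16c.png

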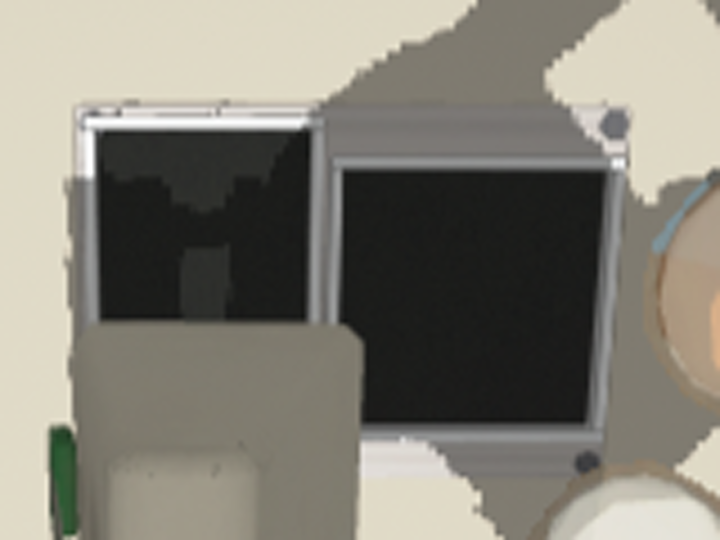

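Call:
servo_tool:
  rows: [0.9,-0.15,3,0,0,0,0.1,0,0,4,0,0,0,0.1,0,0,4,0,0,0,0.1,0,0,3,0,0,0,0.1,0,0,1,0,0,0,0.1,0,0,0,0,0,0,0.1,0,0,0,0,0,0,0.1]

```text
clock: 27.82
ee_pos: [0.5116, -0.4677, 0.242]
eef_rot: [0.001, 0.038, 0.999, -0.001]
wrist_force: [0.4, -0.9, -1.0]
grip_width: 0.301
```

```bash
python3 - <<'E'
from h import *
import pickle
s=get_state();im=camera("wrist");cv2.imwrite("pics/w17.png",im);print(s['ee_pos'],s['wrist_force'],s['grip_width']*88)
E
```

```text
[ 0.51164586 -0.46765855  0.2419567 ] [ 0.44544598 -0.87494995 -1.04461567] 26.519475278613925
```

View pics/w17.png

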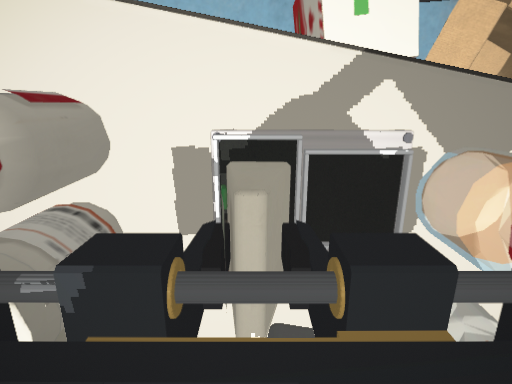

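Call:
servo_tool:
  rows: [0,0,1.5,0,0,0,0.1,0,0,1.2,0,0,0,0.1,0,0,0.8,0,0,0,0.1,0,0,0.5,0,0,0,0.1,0,0,0.4,0,0,0,0.1,0,0,0,0,0,0,0.1,0,0,0,0,0,0,0.1]

```text
clock: 28.75
ee_pos: [0.5115, -0.4677, 0.1966]
eef_rot: [0.0, 0.038, 0.999, -0.0]
wrist_force: [0.1, 0.8, -0.8]
grip_width: 0.304
```

```bash
python3 - <<'E'
from h import *
import pickle
s=get_state();im=camera("wrist");cv2.imwrite("pics/w18.png",im);print(s['ee_pos'],s['wrist_force'],s['grip_width']*88)
E
```

```text
[ 0.51154543 -0.46766932  0.19658527] [ 0.0763965   0.79659534 -0.83371638] 26.782835090873647
```

View pics/w18.png

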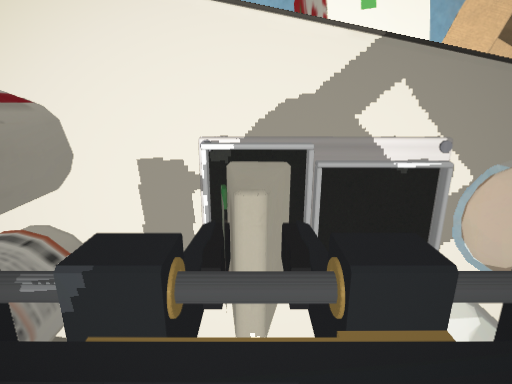

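Call:
servo_tool:
  rows: [0,0,0.1,0,0,0,0.1,0,0,0,0,0,0,0.6,0,0,0,0,0,0,0.6,0,0,-1,0,0,0,0.6,0,0,-3,0,0,0,0.6,0,0,-5,0,0,0,0.6,0,0,-5,0,0,0,0.6,0,0,-5,0,0,0,0.8,1,0,-1,0,0,0,0.8,0,0,0,0,0,0,0.8]

```text
clock: 30.05
ee_pos: [0.501, -0.4668, 0.3956]
eef_rot: [0.0, 0.038, 0.999, -0.0]
wrist_force: [-0.2, 0.2, -0.1]
grip_width: 0.802
```

```bash
python3 - <<'E'
from h import *
import pickle
s=get_state();im=camera("wrist");cv2.imwrite("pics/w19.png",im);print(s['ee_pos'],s['wrist_force'],s['grip_width']*88,s['joint_positions'])
E
```

```text
[ 0.50096856 -0.46680278  0.39560788] [-0.16181643  0.18503773 -0.09272302] 70.61841172547946 [-9.20776638e-01  6.92266038e-01  9.35789172e-01 -3.70077721e-05
  1.51309052e+00 -2.41493983e+00]
```

View pics/w19.png

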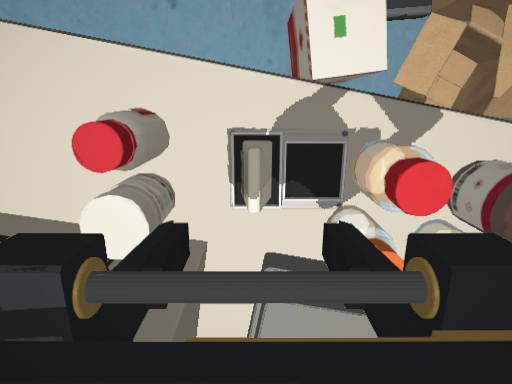

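Call:
servo_tool:
  rows: [0,0,0,0,0,9.6,0.9,0,0,0,0,0,9.6,0.9,0,0,0,0,0,9.6,0.9,0,0,0,0,0,9.6,0.9,0,0,0,0,0,9.6,0.9,0,0,0,0,0,9.6,0.9,0,0,0,0,0,9.6,0.9,0,0,0,0,0,9.6,0.9,0,0,0,0,0,9.6,0.9,0,0,0,0,0,9.6,0.9,0,0,0,0,0,9.6,0.9,0,0,0,0,0,0,0.9]

```text
clock: 31.6
ee_pos: [0.5017, -0.4669, 0.3934]
eef_rot: [-0.001, 0.818, 0.575, -0.0]
wrist_force: [0.2, 0.7, 0.1]
grip_width: 0.896
```

Call:
servo_tool:
  rows: [3.1,-3.8,0,0,0,0,0.9,3.1,-3.8,0,0,0,0,0.9,3,-3.8,0,0,0,0,0.9,3,-3.8,0,0,0,0,0.9,4.7,-1.7,0,0,0,0,0.9,4.7,-1.7,0,0,0,0,0.9,4.7,-1.7,0,0,0,0,0.9,4.7,-1.7,0,0,0,0,0.9,4.7,-1.7,0,0,0,0,0.9,4.7,-1.7,0,0,0,0,0.9,4.7,-1.7,0,0,0,0,0.9,4.7,-1.7,0,0,0,0,0.9]

```text
clock: 33.1
ee_pos: [0.4005, 0.1012, 0.3948]
eef_rot: [-0.0, 0.818, 0.576, -0.0]
wrist_force: [0.5, -0.1, 0.0]
grip_width: 0.897
```

Call:
servo_tool:
  rows: [4.7,-1.7,0,0,0,0,0.9,4.7,-1.7,0,0,0,0,0.9,4.7,-1.7,0,0,0,0,0.9,4.6,0.2,0,0,0,0,0.9,4.6,0.2,0,0,0,0,0.9,4.6,0.2,0,0,0,0,0.9,4.6,0.2,0,0,0,0,0.9,0,0,0,0,0,0,0.9,0,0,0,0,0,0,0.9]

```text
clock: 34.22
ee_pos: [0.4712, 0.4193, 0.3945]
eef_rot: [0.0, 0.818, 0.575, -0.001]
wrist_force: [-0.4, -0.8, -0.1]
grip_width: 0.9
```

```bash
python3 - <<'E'
from h import *
import pickle
s=get_state();im=camera("wrist");cv2.imwrite("pics/w20.png",im);pickle.dump(s,open("w20.pkl","wb"));print(s['ee_pos'],s['eef_rot'],s['wrist_force'],s['grip_width']*88,s['joint_positions'])
E
sed 's/w6.pkl/w20.pkl/' f2.py | sed '/^fit(/d;/^for p/d;/^im=/d' > f3.py; echo 'fit("short_bottle_1","short",[.481,.45],("wrist","scene"))' >> f3.py; python3 f3.py
```

```text
[0.47118783 0.41932397 0.39450365] [ 4.59847232e-05  8.18355707e-01  5.74711477e-01 -8.07966059e-04] [-0.43609204 -0.82665649 -0.1056136 ] 79.1673571525843 [ 5.41806944e-01  5.58677831e-01  1.15986433e+00 -2.07695136e-04
  1.42465594e+00  8.88130140e-01]
short_bottle_1 wrist [0.4834 0.452 ] 0.908
short_bottle_1 scene [0.4797 0.4503] 0.846
```

View pics/w20.png

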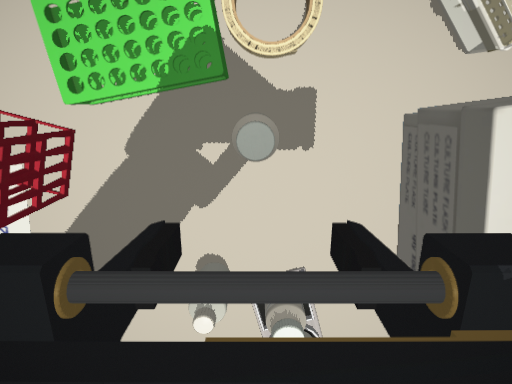

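Call:
servo_tool:
  rows: [0.3,0,0,0,6,0,0.9,0,0,0,0,6,0,0.9,-0.83,0,3.9,0,0,0,0.9,-0.83,0,3.9,0,0,0,0.9,-0.83,0,3.9,0,0,0,0.9,-0.83,0,3.9,0,0,0,0.9,-0.5,0,2.3,0,0,0,0.9,-0.29,0,1.4,0,0,0,0.9,-0.14,0,0.7,0,0,0,0.9,0,0,0,0,0,0,0.9,0,0,0,0,0,0,0.9]

```text
clock: 35.8
ee_pos: [0.4726, 0.4227, 0.1917]
eef_rot: [-0.06, 0.814, 0.571, 0.086]
wrist_force: [-0.5, -0.5, -0.5]
grip_width: 0.9
```

```bash
python3 - <<'E'
from h import *
s=get_state();im=camera("wrist");cv2.imwrite("pics/w21.png",im);print(s['ee_pos'],s['eef_rot'],s['wrist_force'])
w=s['eef_rot'];R=Rn.from_quat([w[1],w[2],w[3],w[0]]).as_matrix();print(s['ee_pos']+R@[0,0,.147],R.round(3))
E
```

```text
[0.47255773 0.422657   0.19171518] [-0.05993098  0.81435614  0.57076439  0.08637344] [-0.45400483 -0.53790288 -0.46794223]
[0.48318061 0.45149959 0.0479645 ] [[ 0.334  0.94   0.072]
 [ 0.919 -0.341  0.196]
 [ 0.209  0.001 -0.978]]
```

View pics/w21.png

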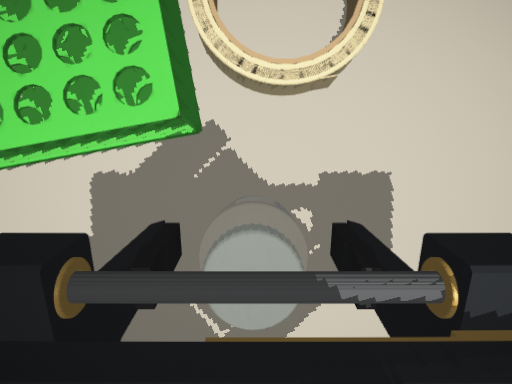

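Call:
servo_tool:
  rows: [0,0,0,0,0,0,0.45,0,0,0,0,0,0,0.45,0,0,0,0,0,0,0.45,0,0,0,0,0,0,0.45,0,0,0,0,0,0,0.45,0.2,0,-1,0,0,0,0.45,0.4,0,-2,0,0,0,0.45,0,0,0,0,0,0,0.45]
  force: 22

```text
clock: 36.85
ee_pos: [0.4725, 0.4224, 0.2231]
eef_rot: [-0.06, 0.814, 0.571, 0.087]
wrist_force: [-0.2, -0.1, -2.0]
grip_width: 0.583
```

```bash
python3 - <<'E'
from h import *
s=get_state();im=camera("wrist");cv2.imwrite("pics/w22.png",im);print(s['ee_pos'],s['eef_rot'],s['wrist_force'],s['grip_width']*88)
cv2.imwrite("pics/s22.png",cv2.resize(camera("scene")[245:345,130:270],None,fx=5,fy=5,interpolation=2)[:600])
E
```

```text
[0.47253413 0.42237985 0.22309708] [-0.05984122  0.81427887  0.57075471  0.08722388] [-0.24696162 -0.08359227 -1.95689929] 51.26157514391873
```

View pics/w22.png

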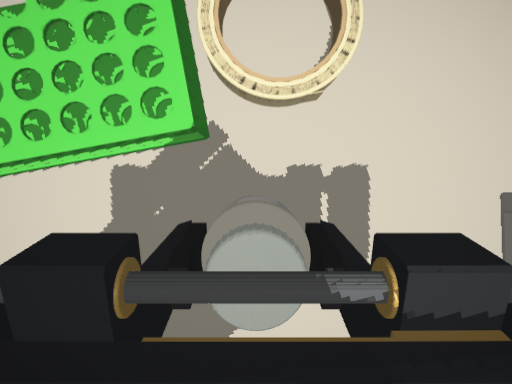

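View pics/s22.png

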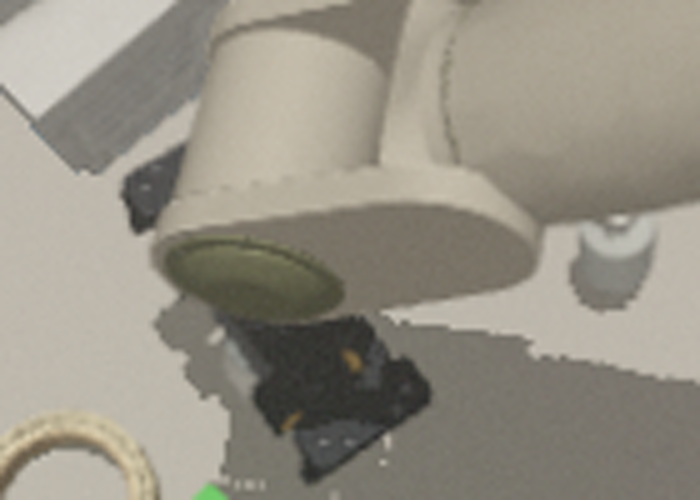

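Call:
servo_tool:
  rows: [0.6,0,-3,0,0,0,0.45,0.9,0,-4.3,0,0,0,0.45,0.9,0,-4.3,0,0,0,0.45,0.8,0,-3.6,0,0,0,0.45,0.3,0,-1.4,0,0,0,0.45,-3,-0.1,-0.64,0,0,0,0.45,-4.5,-0.2,-0.96,0,0,0,0.45,-4.6,-0.3,-0.98,0,0,0,0.45,-4.6,0,-0.98,0,0,0,0.45,-4.6,1.1,-0.98,0,0,0,0.45,-4.6,1.7,-0.98,0,0,0,0.45,-4.6,1.7,-0.98,0,0,0,0.45]

```text
clock: 38.45
ee_pos: [0.4019, 0.1141, 0.3899]
eef_rot: [-0.061, 0.814, 0.571, 0.085]
wrist_force: [1.9, -0.5, -1.4]
grip_width: 0.586
```

Call:
servo_tool:
  rows: [-4.6,1.7,-0.98,0,0,0,0.45,-4.6,1.7,-0.98,0,0,0,0.45,-4.6,1.7,-0.98,0,0,0,0.45,-4.6,1.7,-0.98,0,0,0,0.45,-4.6,1.7,-0.98,0,0,0,0.45,-4.6,1.7,-0.98,0,0,0,0.45,-4.6,1.7,-0.98,0,0,0,0.45,-4.6,1.7,-0.98,0,0,0,0.45,-3,1.7,-0.64,0,0,0,0.45,0,0,0,0,0,0,0.45]

```text
clock: 39.7
ee_pos: [0.4071, -0.3209, 0.3893]
eef_rot: [-0.061, 0.815, 0.57, 0.086]
wrist_force: [0.7, 0.2, -1.2]
grip_width: 0.586
```

Call:
servo_tool:
  rows: [-1.6,3.2,-0.34,0,0,0,0.45,-1.6,3.4,-0.34,0,0,0,0.45,-1.6,3.4,-0.34,0,0,0,0.45,-1.6,3,-0.34,0,0,0,0.45,0,0,0,0,0,0,0.45,0,0,0,0,0,0,0.45]

```text
clock: 40.45
ee_pos: [0.507, -0.4241, 0.3907]
eef_rot: [-0.061, 0.814, 0.571, 0.086]
wrist_force: [-0.3, -0.5, -0.9]
grip_width: 0.584
```

```bash
python3 - <<'E'
from h import *
s=get_state();im=camera("wrist");cv2.imwrite("pics/w23.png",im);print(s['ee_pos'],s['eef_rot'],s['wrist_force'])
w=s['eef_rot'];R=Rn.from_quat([w[1],w[2],w[3],w[0]]).as_matrix();print(s['ee_pos']+R@[0,0,.147],R.round(3))
a=im.max(2)
m=np.zeros_like(a);m[:230]=a[:230]<55
n,lab,st,ce=cv2.connectedComponentsWithStats(m)
for i in range(1,n):
    if st[i,4]>200: print(st[i],back(ce[i],.008,"wrist",s))
E
```

```text
[ 0.50704132 -0.42411282  0.39072148] [-0.06088297  0.81424319  0.57094792  0.08555562] [-0.34931913 -0.5000803  -0.89327014]
[ 0.51730253 -0.39517695  0.24696327] [[ 0.333  0.94   0.07 ]
 [ 0.919 -0.341  0.197]
 [ 0.209 -0.001 -0.978]]
[ 223  170   62   35 1184] [ 0.52373838 -0.3764699   0.008     ]
[174 221  32   9 201] [ 0.43059347 -0.39543076  0.008     ]
```

View pics/w23.png

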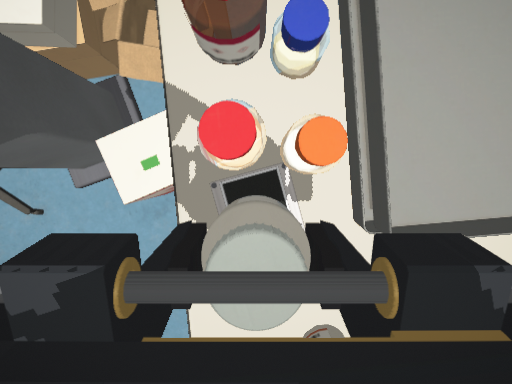

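```bash
python3 - <<'E'
from h import *
s=get_state();im=cv2.imread("pics/w23.png")
a=np.linspace(0,2*np.pi,60)
def circ(x,y,r,z,c):
    p=proj(np.c_[x+r*np.cos(a),y+r*np.sin(a),np.full(60,z)],"wrist",s);cv2.polylines(big,[np.int32(p*1.5)],True,c,1)
big=cv2.resize(im,None,fx=1.5,fy=1.5)
circ(.519,-.317,.029,0,(255,0,0));circ(.519,-.317,.02,.105,(255,255,0));circ(.519,-.317,.029,.07,(255,0,0))
circ(.594,-.355,.025,0,(0,255,0));circ(.594,-.355,.018,.105,(0,255,255))
ux=np.array([-.997,.077]);uy=np.array([-.077,-.997]);c=np.array([.5172,-.3957])
q=[np.r_[c+ux*.035*i+uy*.035*j,.013] for i,j in((1,1),(1,-1),(-1,-1),(-1,1))]
cv2.polylines(big,[np.int32(proj(q,"wrist",s)*1.5)],True,(255,0,255),1)
cv2.imwrite("pics/w23o.png",big[:420])
E
```

```text
(no output)
```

View pics/w23o.png

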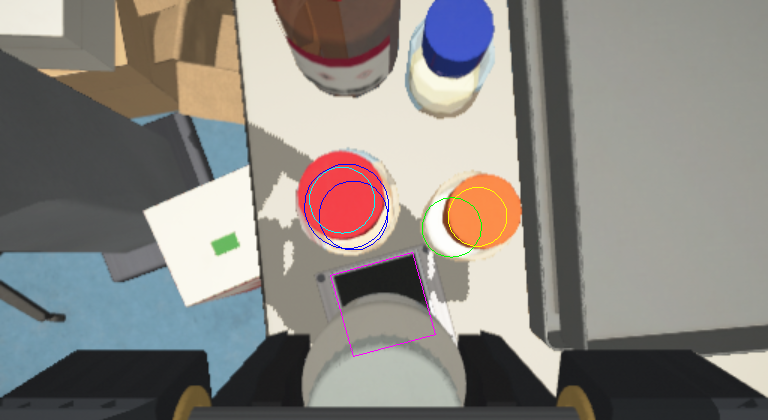

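Call:
servo_tool:
  rows: [-0.2,0.05,0,0,0,0,0.45,-0.62,0,2.93,0,0,0,0.45,-0.83,0,3.91,0,0,0,0.45,-0.83,0,3.91,0,0,0,0.45,-0.42,0,1.96,0,0,0,0.45,0,0,0,0,0,0,0.45,0,0,0,0,0,0,0.45]

```text
clock: 41.38
ee_pos: [0.507, -0.4271, 0.2625]
eef_rot: [-0.059, 0.814, 0.571, 0.086]
wrist_force: [0.1, -0.5, -0.3]
grip_width: 0.583
```

```bash
python3 - <<'E'
from h import *
s=get_state();im=camera("wrist");cv2.imwrite("pics/w24.png",im);print(s['ee_pos'],s['wrist_force'],s['grip_width']*88)
w=s['eef_rot'];R=Rn.from_quat([w[1],w[2],w[3],w[0]]).as_matrix();print(s['ee_pos']+R@[0,0,.147])
E
```

```text
[ 0.50701404 -0.42713456  0.26251708] [ 0.08533097 -0.54399092 -0.3289412 ] 51.33911420461119
[ 0.51764276 -0.39862941  0.11869953]
```

View pics/w24.png

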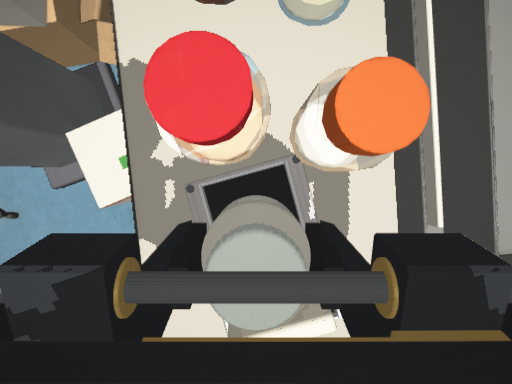

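Call:
servo_tool:
  rows: [-0.32,0,2,0,0,0,0.45,-0.4,0,1.9,0,0,0,0.45,-0.23,0,1.1,0,0,0,0.45,-0.15,0,0.7,0,0,0,0.45,-0.08,0,0.4,0,0,0,0.45,0,0,0,0,0,0,0.45,0,0,0,0,0,0,0.45]

```text
clock: 42.3
ee_pos: [0.5074, -0.4261, 0.1994]
eef_rot: [-0.06, 0.814, 0.571, 0.086]
wrist_force: [0.0, -0.1, -1.0]
grip_width: 0.583
```

```bash
python3 - <<'E'
from h import *
s=get_state();im=camera("wrist");cv2.imwrite("pics/w25.png",im);print(s['ee_pos'],s['wrist_force'],s['grip_width']*88)
w=s['eef_rot'];R=Rn.from_quat([w[1],w[2],w[3],w[0]]).as_matrix();print(s['ee_pos']+R@[0,0,.147])
E
```

```text
[ 0.50741641 -0.42608247  0.19937946] [ 0.04777135 -0.05111725 -1.04353406] 51.3293582461109
[ 0.51791964 -0.39744493  0.05557899]
```

View pics/w25.png

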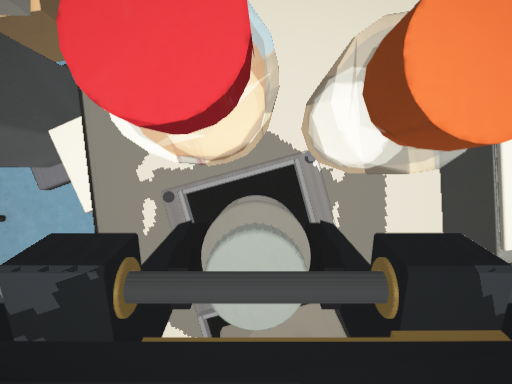

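Call:
servo_tool:
  rows: [-0.03,0,0.15,0,0,0,0.45,0,0,0,0,0,0,0.75,0,0,0,0,0,0,0.75,0.2,0,-1,0,0,0,0.75,0.62,0,-2.93,0,0,0,0.75,0.83,0,-3.91,0,0,0,0.75,0.83,0,-3.91,0,0,0,0.75,0.83,0,-3.91,0,0,0,0.75,-1.5,0,-3.5,0,-6,0,0.75,-2,0,0,0,-6,0,0.75,0,0,0,0,0,0,0.75]

```text
clock: 43.72
ee_pos: [0.4926, -0.4658, 0.3869]
eef_rot: [-0.0, 0.819, 0.573, 0.0]
wrist_force: [0.5, 0.4, -1.0]
grip_width: 0.744
```

```bash
python3 - <<'E'
from h import *
s=get_state();im=camera("wrist");cv2.imwrite("pics/w26.png",im);print(s['ee_pos'],s['wrist_force'],s['grip_width']*88)
t=camera("top");sc=camera("scene")
cv2.imwrite("pics/t26.png",cv2.resize(t[130:260,90:480],None,fx=2,fy=2));cv2.imwrite("pics/s26.png",sc)
E
```

```text
[ 0.4925591  -0.4658153   0.38690458] [ 0.48904626  0.41194836 -0.96899115] 65.49354783253219
```

View pics/w26.png

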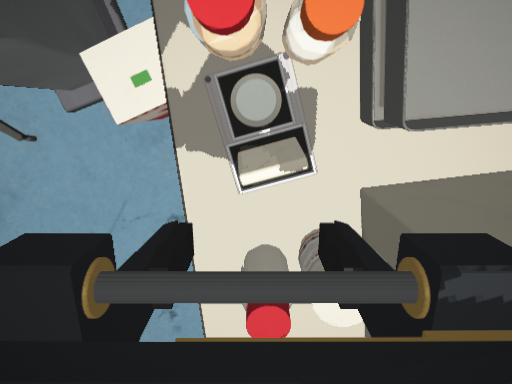

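View pics/s26.png

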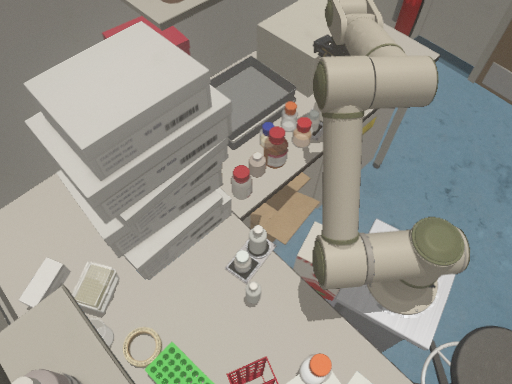

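View pics/t26.png

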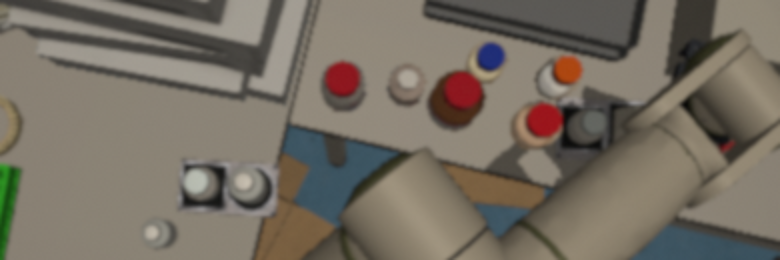

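```bash
python3 - <<'E'
from h import *
s=get_state();im=cv2.imread("pics/w26.png")
big=cv2.resize(im,None,fx=1.5,fy=1.5)
a=np.linspace(0,2*np.pi,60)
for r,z in((.026,.005),(.026,.061),(.02,.083)):
    p=proj(np.c_[.5179+r*np.cos(a),-.3975+r*np.sin(a),np.full(60,z)],"wrist",s);cv2.polylines(big,[np.int32(p*1.5)],True,(0,255,0),1)
for q in("timer","short_bottle_1"):
    for d in landmark_of("wrist",q)[:2]: print(q,d,back(d['location'][::-1],.005,"wrist",s))
for d in landmark_of("scene","slim_bottle")[:1]:print("slim",back(d['location'][::-1],0,"scene"))
c=big[30:330,250:550];cv2.imwrite("pics/w26o.png",cv2.resize(c,None,fx=2,fy=2))
E
```

```text
timer {'location': [158.7, 264.9], 'score': 0.68} [ 0.50644588 -0.46248311  0.005     ]
short_bottle_1 {'location': [99.4, 258.0], 'score': 0.67} [ 0.52199615 -0.39484875  0.005     ]
slim [0.3538356  0.28296387 0.        ]
```

View pics/w26o.png

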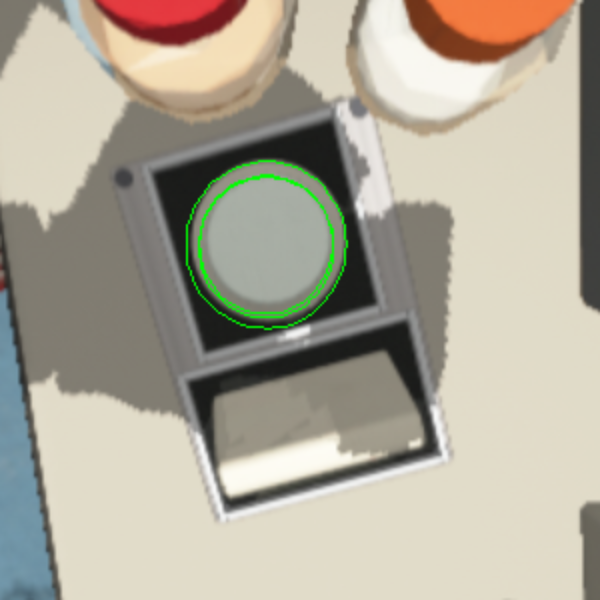

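Both right-hand parts sit upright inside their pockets: the bottle matches the projected model centred in the square well, and the timer's foot is inside the oblong lips. The pictures from above the left tray showed both bottles seated, and the slim bottle is still standing in its place.

```bash
python3 - <<'E'
from bench import *
print(sign_off(), get_state()['clock'])
E
```

```text
the job is handed in; nothing more can be done
the job is handed in; nothing more can be done
```

Both kits are made up and the job was handed in at about 44 s of the 128 s allowed.

- **Round-well tray:** the tall bottle is in the round well and one short bottle is in the square well.
- **Oblong tray:** the timer is in the oblong pocket and the other short bottle is in the square well. I gripped that bottle with the tool leaning 12° so the gripper body would clear the red and orange bottles next to the tray.

**Final checks:**
- The wrist camera above the oblong tray, and the scene and top pictures of the round-well tray, show all four items upright inside their pockets. No lip is caught under any of them.
- The bottle in the oblong tray matches its projected model within a few mm.
- Every wrist force reading I took was about 2 N or less.

**Slim bottle and cartons:**
- The slim bottle is standing and I never handled it. The last scene-camera estimate puts it about 1 cm from the first one. An earlier fit from the same camera was also several mm off the wrist camera's, so I take this as network error rather than movement.
- I saw no sign of the arm touching the carton stack.

**Disagreements:** the timer's width in the cameras at first did not match its listed 36 mm depth, because its far side was hidden from those views. A look from directly above settled it. Position estimates from the different cameras otherwise differed by about 2–5 mm, which is inside the 8–10 mm of play in the pockets.

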